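Press a jammed plug out of a coupling sleeve on an injector test bench

ROBOT

A 7-joint arm with a two-finger parallel gripper is mounted at the origin on the work surface. World frame = base frame: x ahead of the robot, y to its left, z up, the work surface at z = 0. Lengths are in m, angles in degrees, forces in N, time in s.
With the tool pointing down it reaches from about 0.425 to 0.875 m from the base axis. Payload 4.7 kg.
Tool frame: the origin (TCP) lies on the centre line of the jaws, within the pads' length; the fingertips stand env.nose_length ahead of it and the grasp point (between the pads) lies 8 mm behind it (env.nose_length is the distance from the TCP to the fingertips, in m); y points along the fingers, z is the direction in which the jaws open and shut, and the axes are right-handed (so a half turn about y gives the same grasp; the last joint's range is limited). The gripper opens to 87 mm and grips with 3 to 60 N. Pads are 19 mm wide; open, the fingers measure 117 mm over their backs; the gripper's body (75 mm by 190 mm) begins 51 mm behind the grasp point.
Start: joints at [71.224, 18.392, -4.016, 83.108, 1.295, 78.541, -3.26], TCP at [0.218, -0.612, 0.234] pointing down, gripper open.
Joint ranges: [-163.93, 163.93], [-17.29, 119.83], [-79.2, 71.16], [3.27, 140.29], [-89.18, 269.18], [5.43, 117.66], [-154.24, 154.24]. Speed limits (degrees/s): [147.25, 147.25, 180, 180, 180, 180, 180].

INTERFACE

Orientations are given as [roll, pitch, yaw] about the fixed x, y, z axes, in that order (R = Rz(yaw) Ry(pitch) Rx(roll)).
In Python, from cell import env, read_camera, camera_info, job, models gives the robot as it stands.
- The arm moves only by the tool move_arm, never from a script. Its argument "moves" is a list of rows, each a list of 6 numbers: the shift along the tool's x, y, z in mm, then the turn, a rotation vector about the tool's x, y, z in degrees. In form: [[x, y, z, ax, ay, az], ...]. A call has 1 to 20 rows; each row is the pose to reach, as a shift and turn from the pose commanded when the call began, along the tool's axes at that moment; what a row does not reach only later rows make up. A row lasts 1/12 s, in which the tool goes at most 41.7 mm and 7.16 degrees, less where a joint would pass 70% of its speed; a pose out of reach is approached as far as the arm can. A call with a gripper value outside its range is refused whole. "claw" is the finger opening in mm, from 0 to 87, set as the call begins (left out, the last holds). The fingers move at their own pace and stop on an object; "newtons" is the grip in N (left out, the last holds). Time passes only in rows, so rows that repeat a pose let the fingers close. It gives the time, the measured TCP pose, the force and the opening at its end, in the units of the state.
- env.get_obs(): the state, without advancing time (a new reading comes with each control period).
- read_camera(name): name is "scene" or "side" or "wrist"; returns (picture, depth): 480x640x3 uint8, red, green, blue; 480x640 float32, m along the optical axis (not along the pixel's ray), 0 where there is no reading.
- camera_info(name): a dict with "fx", "fy", "cx", "cy" (pixels), "R" (3x3) and "t" (3): a world point X has camera coordinates R X + t. Camera axes: x right, y down, z forward; pixel columns grow to the right and rows downward; lengths in m; the calibration is good to about 2 mm. A picture is of the moment at which its call begins: read the wrist's pose just before it. camera_info takes no time and is no camera call; for the wrist camera it gives the pose at the moment of the call.
- job.sign_off(): hands the job in, once; it reports no verdict.
Trained networks look in the newest picture that a camera, given by its name, has taken for a name from the list of things; names that differ only in an ending like _2 or _b are one class to them, and where a whole thing is asked for, a point or a joint stands for the part that bears it (a point fixed in the world has none). Each returns a list of dicts, best first, with "score" (0 to 1); they miss things now and then, are a little off and sometimes report something else, mostly with a low value. They report only what shows in the picture. A call takes as long as a camera call. They do not tell look-alikes from the thing itself.
- models.spot_in(target, camera): "point" ([x, y, z] in m, in world coordinates, good to about 4 mm: the middle of the surface that is visible of it).
- models.cut_out(target, camera): "mask" (480x640 bool, what is visible of it).
The state is a dict: "time_s": time; "qpos": joint angles; "joint_velocities": joint speeds; "effort": joint torques, N m; "tool_pos": TCP position; "tool_rot": TCP orientation; "force": force on the tool from outside, world axes, zero at the start; "wrist_torque": the same for the moment, N m; "grip_width": finger opening in m.
Only numpy, scipy, OpenCV 4.12 (cv2) and the standard library are available. Lean on these libraries where they do the work, as an engineer would, in place of code of your own. Each camera call takes 0.05 s, during which the arm holds its last target.

TASK

A red plug is jammed in the lower end of the coupling sleeve clamped in the stand. Take the slim drift (brass shank, green handle) from the rack, put it down the sleeve and lean on the plug steadily, feeling your way, until it creeps out of the bottom and drops into the catch cup: do not strike or force it, and do not let the drift bind hard against the sleeve. Then hang the drift back in its own hole in the rack, and leave the thick drift, the spare sleeve, the oil jar and the washer tray where they are.

Things in the scene. Friction and masses are not known exactly. Their poses are not given: they have to be found in the camera images.
- stand: Fixed stand holding the sleeve: steel base 150 x 150 x 12 mm, four posts, C-shaped aluminium plate 140 x 140 x 20 mm with its top 116 mm above the work surface, the sleeve upright in its middle. Nothing on it is higher than 142 mm. Origin: centre of the underside, on the sleeve's axis, on the work surface; z up.
- sleeve_mouth (a point): Centre of the sleeve's upper mouth, 130 mm above the work surface. Steel sleeve, flange radius 26 mm, vertical through bore 16 mm diameter, 4 mm deep 45 degree countersink widening the mouth to 24 mm; lower end 60 mm above the surface. The drift scores it if it bears on it with more than 15 N.
- segments (a point): Point on the sleeve's axis, 66 mm above the work surface, midway between four brass locking segments (8 mm high) in the sleeve's lower end. Sprung and stiff with old oil, they grip the plug's taper and yield slowly, like a damper. Their gap (10.4 mm across at rest) passes the drift's nose but not its shank.
- plug_centre (a point): Centre of the jammed red plug, 30 mm long, 30 g: top 16 mm a 14 mm cylinder, lower 14 mm tapering unevenly to 9 mm. Its top is first about 96 mm above the work surface. A steady 10 to 16 N makes it creep over 12 mm, slowest at a shoulder part-way; hurrying it takes far more, over 22 N damages it. Then it slides easily and falls at the latest when its top passes the sleeve's lower end.
- cup_floor (a point): Centre of the rubber floor of the white catch cup under the sleeve, 15 mm above the work surface. Cup: inner radius 31 mm, rim 40 mm above the work surface, fixed to the stand.
- rack: Fixed grey drift rack, open frame 200 x 80 mm (x, y); its top plate, 12 mm thick, top face 112 mm above the work surface, has two 19 mm through holes on its centre line, 47.5 mm either side of the origin along x. A drift hangs upright in a hole by its flange. Origin: centre of the underside; z up.
- drift_handle (a point): Grip point: centre of the slim drift's round green handle, 22 mm diameter, 50 mm high, 143 mm above the work surface in the rack. Right under the handle a flange, 30 mm diameter, 6 mm thick, then a brass shank 14.4 mm diameter and 63 mm long, a 5 mm cone, a nose 9 mm diameter and 22 mm long. 146 mm long in all, about 220 g. z axis: from tip to handle.
- drift_tip (a point): Flat lower end of the slim drift's nose, on its axis, 121 mm below the handle's centre. 22 mm above the work surface when hanging in the rack.
- thick_drift_handle (a point): Centre of the black handle of the thick drift: steel shank of 18 mm diameter (too thick for the sleeve), otherwise the same shape as the slim one, hanging in the other hole of the rack. Not to be moved.
- spare_sleeve: Loose spare steel sleeve standing on the surface, 70 mm high, 52 mm across its flange. Origin: centre of its underside. Not to be moved.
- oil_jar: Amber jar with black cap, 64 mm diameter, 100 mm high. Origin: centre of its underside. Not to be moved.
- washer_tray: Blue open tray 120 x 90 x 35 mm with one divider, small copper washers and steel nuts in it. Origin: centre of its underside. Not to be moved.
Not all that is in view belongs to the job. What is shaped like the part that bears drift_handle but white is not meant.

How it is judged:
By the outcome, as a careful person would: the job done as asked, in the order asked, and still so for the second after the job is handed in, with the robot touching nothing.
It also fails if it takes over 72 s, if anything falls off the work surface, if the arm or the gripper's body presses on something with over 40 N, if the wrist force passes 120 N, or if a joint passes its speed limit or range.

## Working session

There is one attempt and no reset: what is moved stays moved. The work goes in short steps, Python scripts to look and compute and a tool call to move; the robot and the scene stay as the last step left them, time stands still between calls to the robot, and variables do not carry over. Pictures are saved under pics/ and viewed, and the job is handed in when it is done.

Besides the shell and the picture viewer there is one more tool, called after "Request:" as a command line: name --pt "numbers of a row" for each row, then --argument value for the rest. move_arm: Moves the arm, as the interface text tells. Its arguments: {"type":"object","properties":{"moves":{"type":"array","items":{"type":"array","items":{"type":"number"}}},"claw":{"type":"number"},"newtons":{"type":"number"}},"required":["moves"]}

```bash
ls; mkdir -p pics
python3 - <<'E'
from cell import env, read_camera, camera_info, job, models
import cv2
o=env.get_obs();print(o,env.nose_length)
for n in("scene","side","wrist"):
    p,d=read_camera(n);cv2.imwrite(f"pics/{n}0.png",p[:,:,::-1]);i=camera_info(n);print(n,i)
E
```

```text
pics
{'time_s': 0.0, 'qpos': array([71.2230704 , 18.43934627, -4.01446484, 83.1763473 ,  1.29714467,
       78.54204845, -3.26118678]), 'joint_velocities': array([ 0.06290457, -0.03094853, -0.06627175, -0.01510647,  0.07220076,
       -0.07860358,  0.04219792]), 'effort': array([-1.53342253e-04, -4.91274619e+01, -4.03958475e-01, -3.12529314e+01,
       -6.37789420e-02,  4.36821766e-02,  1.80785332e-04]), 'tool_pos': array([ 0.21762487, -0.6119003 ,  0.23244547]), 'tool_rot': array([-9.01123792e+01, -8.34395525e-03, -1.60415051e+02]), 'force': array([-0.63161366,  0.02812197, -0.71790556]), 'wrist_torque': array([-0.02149864,  0.03329527,  0.04998266]), 'grip_width': 0.08687213099521066} 0.011
scene {'fx': 573.7259326586206, 'fy': 573.7259326586206, 'cx': 314.77604725072985, 'cy': 241.9661753512107, 'R': array([[-0.27251541,  0.96207168,  0.01238718],
       [ 0.74268427,  0.21852196, -0.63298359],
       [-0.61168245, -0.16329802, -0.7740661 ]]), 't': array([ 0.17329252, -0.38887297,  1.91354386])}
side {'fx': 610.8295473880863, 'fy': 610.8295473880863, 'cx': 322.71119654256916, 'cy': 236.2760714615514, 'R': array([[-0.89005897, -0.45584029, -0.0021593 ],
       [-0.29628531,  0.58210396, -0.75721199],
       [ 0.34642467, -0.67332355, -0.65316563]]), 't': array([0.5590025 , 0.27470205, 1.24563279])}
wrist {'fx': 404.25859020532255, 'fy': 404.25859020532255, 'cx': 318.8857458927711, 'cy': 236.93203435247915, 'R': array([[ 0.33494108, -0.94223702, -0.0019684 ],
       [-0.90795309, -0.32331103,  0.26662926],
       [-0.25186437, -0.08751788, -0.96379716]]), 't': array([-0.64913746, -0.03120957,  0.3916179 ])}
```

View pics/scene0.png

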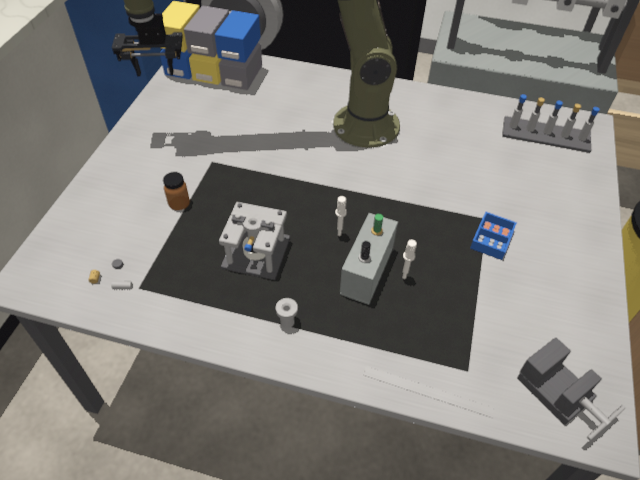

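View pics/side0.png

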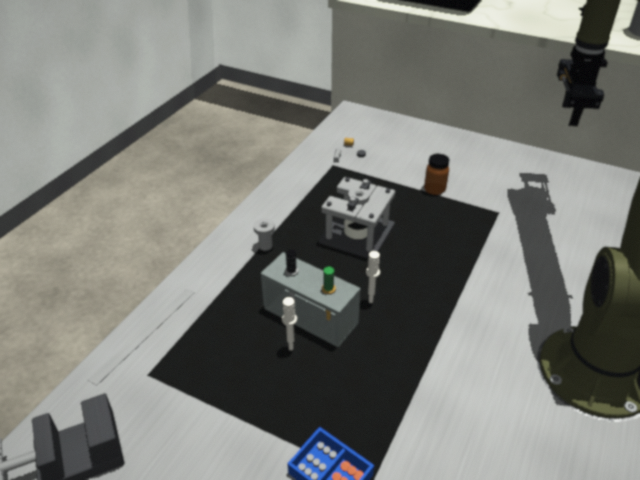

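View pics/wrist0.png

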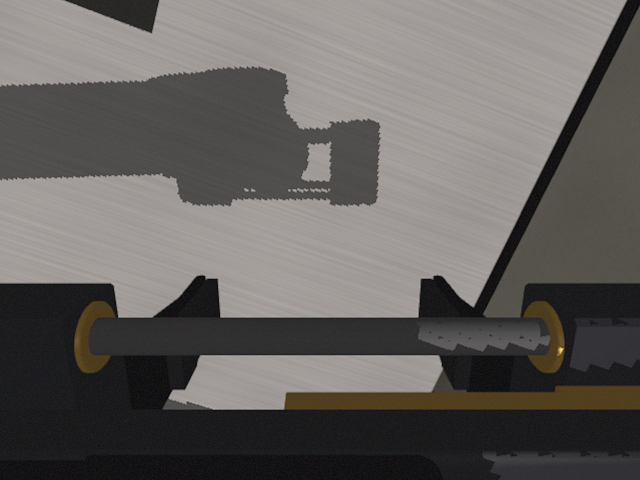

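Run:
```python
from cell import env, read_camera, camera_info, job, models
import cv2,numpy as np
for n in("scene","side"):
    read_camera(n)
    for t in ("stand","sleeve_mouth","drift_handle","rack","thick_drift_handle","spare_sleeve","oil_jar","washer_tray"):
        print(n,t,[(np.round(r["point"],4),round(r["score"],2)) for r in models.spot_in(t,n)][:4])
```

```text
scene stand [(array([ 0.6386, -0.1668,  0.1085]), 0.59), (array([ 0.8059, -0.0218,  0.0711]), 0.23)]
scene sleeve_mouth [(array([ 0.6359, -0.1695,  0.1117]), 0.84), (array([ 0.5179, -0.4355,  0.0737]), 0.34)]
scene drift_handle [(array([0.5899, 0.229 , 0.108 ]), 0.86), (array([0.5473, 0.1395, 0.1445]), 0.65)]
scene rack [(array([0.638 , 0.1345, 0.1101]), 0.72)]
scene thick_drift_handle []
scene spare_sleeve [(array([ 0.8078, -0.0219,  0.0737]), 0.81)]
scene oil_jar [(array([ 0.5173, -0.4352,  0.0722]), 0.84), (array([0.5499, 0.1404, 0.1461]), 0.46)]
scene washer_tray [(array([0.5507, 0.139 , 0.1463]), 0.58), (array([0.3853, 0.4475, 0.0184]), 0.57)]
side stand [(array([ 0.6019, -0.1382,  0.1008]), 0.86)]
side sleeve_mouth [(array([ 0.6036, -0.1367,  0.1003]), 0.95)]
side drift_handle [(array([0.5772, 0.236 , 0.1048]), 0.7), (array([0.5396, 0.1462, 0.1404]), 0.66), (array([0.4879, 0.0333, 0.0989]), 0.59), (array([ 0.6049, -0.1375,  0.0987]), 0.39)]
side rack [(array([0.5781, 0.1468, 0.092 ]), 0.74), (array([0.396 , 0.427 , 0.0125]), 0.66), (array([ 0.7941, -0.0129,  0.0659]), 0.46)]
side thick_drift_handle [(array([0.6357, 0.131 , 0.1352]), 0.75)]
side spare_sleeve [(array([ 0.7957, -0.0131,  0.0646]), 0.64)]
side oil_jar [(array([ 0.4921, -0.4272,  0.0678]), 0.92)]
side washer_tray [(array([0.3974, 0.4295, 0.0117]), 0.92)]
```

```bash
cat > h.py <<'E'
from cell import env, read_camera, camera_info, job, models
import cv2,numpy as np
from scipy.spatial.transform import Rotation as Ro
def pose():
    o=env.get_obs();return np.array(o["tool_pos"]),Ro.from_euler('xyz',o["tool_rot"],degrees=True).as_matrix()
def delta(goal,yaw=-90):
    p,R=pose();G=Ro.from_euler('xyz',[-90,0,yaw],degrees=True).as_matrix()
    return np.round(np.r_[R.T@(np.array(goal)-p)*1e3,Ro.from_matrix(R.T@G).as_rotvec(degrees=True)],1)
def st():
    o=env.get_obs();print(round(o["time_s"],2),np.round(o["tool_pos"],4),np.round(o["tool_rot"],2),"F",np.round(o["force"],2),"T",np.round(o["wrist_torque"],3),"w",round(o["grip_width"],4))
def ray(n,u,v,i=None):
    i=i or camera_info(n);d=i["R"].T@np.array([(u-i["cx"])/i["fx"],(v-i["cy"])/i["fy"],1]);return -i["R"].T@i["t"],d
def atz(n,u,v,z,i=None):
    c,d=ray(n,u,v,i);return c+d*(z-c[2])/d[2]
E
python3 - <<'E'
from h import *
i=camera_info("wrist");p,R=pose();c=-i["R"].T@i["t"];print("cam in tool",R.T@(c-p),"axes",R.T@i["R"].T)
for g in ([0.61,-0.03,0.3],):print(delta(g))
E
```

```text
cam in tool [-7.42427700e-02 -1.51765880e-01  8.01073717e-05] axes [[ 2.01958098e-04  9.63820318e-01  2.66552724e-01]
 [ 5.53237396e-04 -2.66552796e-01  9.63820160e-01]
 [ 9.99999827e-01 -4.71843519e-05 -5.87053938e-04]]
[-564.7  -66.5 -417.3   -0.   -70.4    0. ]
```

Run:
```python
from h import *
print(delta([0.60,-0.17,0.32]))
```

```text
[-508.4  -86.5 -288.8   -0.   -70.4    0. ]
```

Request:
move_arm --pt "-508 -86 -289 0 -70.4 0" --pt "-508 -86 -289 0 -70.4 0" --pt "-508 -86 -289 0 -70.4 0" --pt "-508 -86 -289 0 -70.4 0" --pt "-508 -86 -289 0 -70.4 0" --pt "-508 -86 -289 0 -70.4 0" --pt "-508 -86 -289 0 -70.4 0" --pt "-508 -86 -289 0 -70.4 0" --pt "-508 -86 -289 0 -70.4 0" --pt "-508 -86 -289 0 -70.4 0" --pt "-508 -86 -289 0 -70.4 0" --pt "-508 -86 -289 0 -70.4 0" --pt "-508 -86 -289 0 -70.4 0" --pt "-508 -86 -289 0 -70.4 0" --pt "-508 -86 -289 0 -70.4 0" --pt "-508 -86 -289 0 -70.4 0" --claw 55

```text
time_s: 2.38
tool_pos: [0.6017, -0.165, 0.3199]
tool_rot: [-89.9, 0.1, -89.6]
force: [-0.6, -0.7, -0.3]
grip_width: 0.0553
```

Run:
```python
from h import *
st()
p,d=read_camera("wrist");cv2.imwrite("pics/w1.png",p[:,:,::-1])
print([(np.round(r["point"],4),round(r["score"],2)) for r in models.spot_in("sleeve_mouth","wrist")])
np.savez("w1.npz",**camera_info("wrist"),d=d);st()
print(delta([0.59,0.11,0.33]))
```

```text
2.38 [ 0.6017 -0.165   0.3199] [-89.91   0.12 -89.58] F [-0.61 -0.65 -0.33] T [ 0.019 -0.036  0.039] w 0.0553
[(array([ 0.6077, -0.1638,  0.1158]), 0.88)]
2.48 [ 0.5992 -0.1707  0.3192] [-9.005e+01 -5.000e-02 -9.002e+01] F [-0.3  -0.45 -0.27] T [-0.149 -0.044  0.019] w 0.0549
[-2.806e+02 -1.100e+01 -9.400e+00  0.000e+00 -0.000e+00  1.000e-01]
```

View pics/w1.png

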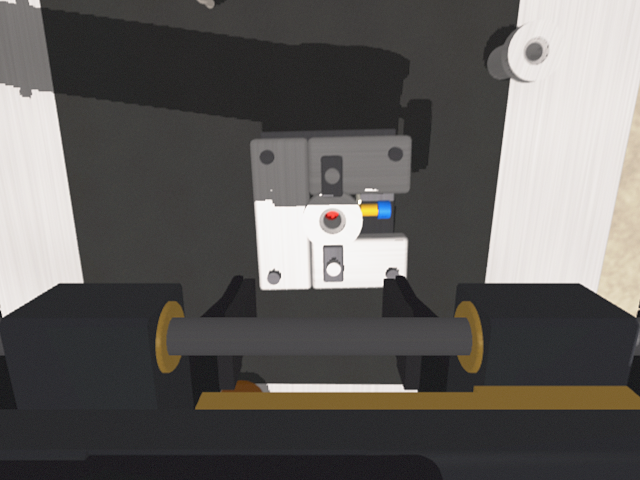

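Run:
```python
from h import *
st()
i=camera_info("wrist");p,d=read_camera("wrist");np.savez("w2.npz",**i,d=d,p=p)
c=p[160:280,260:400,::-1];cv2.imwrite("pics/w2c.png",cv2.resize(c,None,fx=5,fy=5,interpolation=cv2.INTER_CUBIC))
st()
print(delta([0.59,0.11,0.33]))
```

```text
2.48 [ 0.5992 -0.1707  0.3192] [-9.005e+01 -5.000e-02 -9.002e+01] F [-0.3  -0.45 -0.27] T [-0.149 -0.044  0.019] w 0.0549
2.53 [ 0.5987 -0.1718  0.3192] [-9.007e+01 -7.000e-02 -9.014e+01] F [-0.   -0.53 -0.57] T [-0.095 -0.078  0.032] w 0.055
[-2.818e+02 -1.120e+01 -9.400e+00  1.000e-01 -1.000e-01  1.000e-01]
```

View pics/w2c.png

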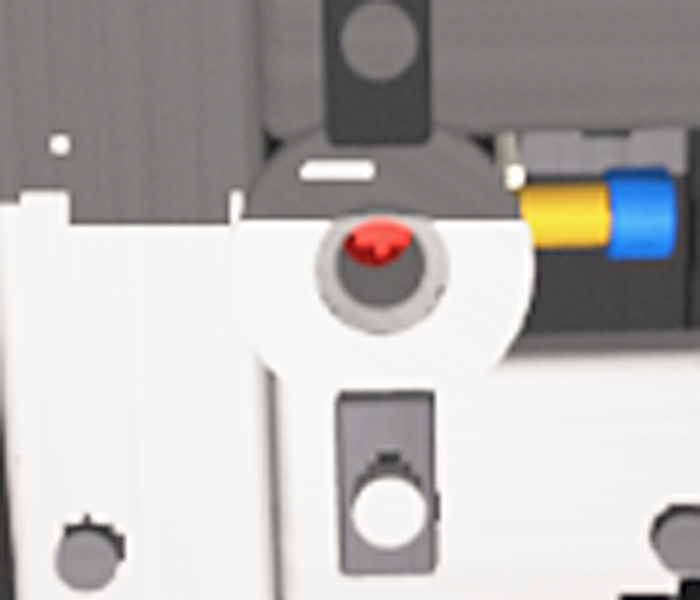

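Run:
```python
from h import *
f=np.load("w2.npz");i={k:f[k] for k in("R","t","fx","fy","cx","cy")};d=f["d"]
print(atz("wrist",336.2,214.3,.13,i))
v,u=np.mgrid[160:280,260:400];dd=d[160:280,260:400]
X=np.stack([(u-i["cx"])/i["fx"]*dd,(v-i["cy"])/i["fy"]*dd,dd],-1)-i["t"];X=X@i["R"]
z=X[...,2];print(np.histogram(z[dd>0],bins=np.arange(.05,.15,.005)))
m=(z>.122)&(z<.138)&(dd>0)
m8=m.astype(np.uint8)
cv2.imwrite("pics/m.png",cv2.resize(m8*255,None,fx=4,fy=4,interpolation=0))
print(np.median(z[m]))
```

```text
[ 0.61518527 -0.1714733   0.13      ]
(array([    0,     0,     0,     0,     0,     0,     6,   124,   335,
         130,    65,    80,   694, 10129,   289,   825,  2380,   196,
         337]), array([0.05 , 0.055, 0.06 , 0.065, 0.07 , 0.075, 0.08 , 0.085, 0.09 ,
       0.095, 0.1  , 0.105, 0.11 , 0.115, 0.12 , 0.125, 0.13 , 0.135,
       0.14 , 0.145]))
0.13068991003299443
```

View pics/m.png

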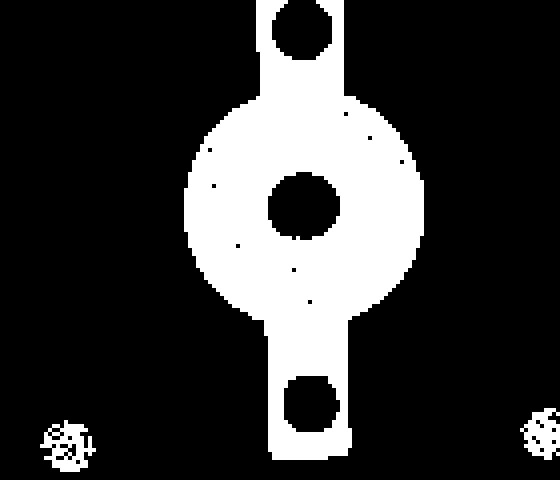

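Run:
```python
from h import *
from scipy.optimize import least_squares
f=np.load("w2.npz");i={k:f[k] for k in("R","t","fx","fy","cx","cy")};d=f["d"]
v,u=np.mgrid[160:280,260:400];dd=d[160:280,260:400]
X=np.stack([(u-i["cx"])/i["fx"]*dd,(v-i["cy"])/i["fy"]*dd,dd],-1)-i["t"];X=X@i["R"]
m=((X[...,2]>.1245)&(X[...,2]<.138)&(dd>0)).astype(np.uint8)
# left/right outline rows
P=[]
for r in range(30,76):
    c=np.where(m[r])[0]; c=c[(c>40)&(c<112)]
    for e in(c.min()-.5,c.max()+.5):P.append(atz("wrist",260+e,160+r,.13,i))
P=np.array(P)
s=least_squares(lambda q:np.hypot(P[:,0]-q[0],P[:,1]-q[1])-q[2],[.615,-.171,.026],loss="soft_l1",f_scale=.0005);print(s.x,np.abs(s.fun).max())
```

```text
[ 0.61463249 -0.16978077  0.02599414] 0.0006144447401246998
```

Request:
move_arm --pt "-282 -11 -9 0 0 0" --pt "-282 -11 -9 0 0 0" --pt "-282 -11 -9 0 0 0" --pt "-282 -11 -9 0 0 0" --pt "-282 -11 -9 0 0 0" --pt "-282 -11 -9 0 0 0" --pt "-282 -11 -9 0 0 0" --pt "-282 -11 -9 0 0 0" --pt "-282 -11 -9 0 0 0" --pt "-282 -11 -9 0 0 0"

```text
time_s: 3.37
tool_pos: [0.5909, 0.1093, 0.3303]
tool_rot: [-90.0, -0.1, -90.2]
force: [-1.2, -0.5, -0.1]
grip_width: 0.0549
```

Run:
```python
from h import *
st()
i=camera_info("wrist");p,d=read_camera("wrist");np.savez("w3.npz",**i,d=d,p=p)
cv2.imwrite("pics/w3.png",p[:,:,::-1])
for n in("drift_handle","thick_drift_handle"):print([(np.round(r["point"],4),round(r["score"],2)) for r in models.spot_in(n,"wrist")])
st()
```

```text
3.37 [0.5909 0.1093 0.3303] [-90.    -0.12 -90.21] F [-1.2  -0.51 -0.05] T [-0.059 -0.094  0.062] w 0.0549
[(array([0.5415, 0.1419, 0.1665]), 0.92), (array([0.5803, 0.2271, 0.1389]), 0.57)]
[(array([0.6344, 0.1294, 0.1669]), 0.74)]
3.52 [0.5911 0.1091 0.3302] [-9.002e+01 -7.000e-02 -9.028e+01] F [-0.61 -0.51  0.12] T [-0.016 -0.038  0.014] w 0.0551
```

View pics/w3.png

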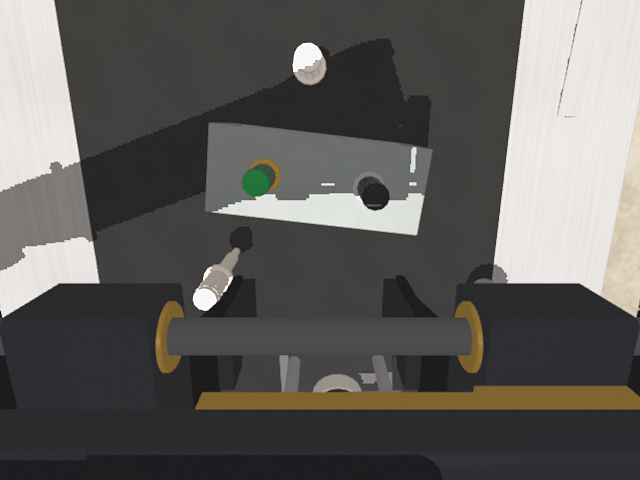

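```bash
cat >> h.py <<'E'
from scipy.optimize import least_squares
def cloud(f):
    f=np.load(f);i={k:f[k] for k in("R","t","fx","fy","cx","cy")};d=f["d"]
    v,u=np.mgrid[0:480,0:640]
    X=(np.stack([(u-i["cx"])/i["fx"]*d,(v-i["cy"])/i["fy"]*d,d],-1)-i["t"])@i["R"]
    X[d==0]=np.nan
    return X,i,f["p"]
def topfit(f,xy,z0,z1,r0,rad):
    X,i,_=cloud(f)
    m=((X[...,2]>z0)&(X[...,2]<z1)&(np.hypot(X[...,0]-xy[0],X[...,1]-xy[1])<rad)).astype(np.uint8)
    zz=np.median(X[...,2][m>0])
    c=max(cv2.findContours(m,cv2.RETR_EXTERNAL,cv2.CHAIN_APPROX_NONE)[0],key=len)[:,0]
    ce=c.mean(0);
    P=np.array([atz("wrist",*q,zz,i) for q in c])
    s=least_squares(lambda q:np.hypot(P[:,0]-q[0],P[:,1]-q[1])-q[2],[*xy,r0],loss="soft_l1",f_scale=.0005)
    print(f,"z",zz,s.x,"res",np.abs(s.fun).max(),len(c))
    return s.x,zz
E
python3 - <<'E'
from h import *
topfit("w3.npz",(.5415,.1419),.160,.18,.011,.02)
topfit("w3.npz",(.6344,.1294),.160,.18,.011,.02)
topfit("w2.npz",(.6146,-.1698),.1245,.138,.026,.035)
X,i,_=cloud("w3.npz")
m=(X[...,2]>.105)&(X[...,2]<.115)&(X[...,0]>.45)
m=cv2.morphologyEx(m.astype(np.uint8),cv2.MORPH_CLOSE,np.ones((25,25)));m=cv2.morphologyEx(m,cv2.MORPH_OPEN,np.ones((15,15)))
c=max(cv2.findContours(m,cv2.RETR_EXTERNAL,cv2.CHAIN_APPROX_NONE)[0],key=len)[:,0]
P=np.array([atz("wrist",*q,.112,i)[:2] for q in c]).astype(np.float32);r=cv2.minAreaRect(P*1000);print(r)
E
```

```text
w3.npz z 0.16822456221362628 [0.54312812 0.1402027  0.01077622] res 0.0005856153983177671 81
w3.npz z 0.16823532520408785 [0.63587097 0.12891663 0.01081626] res 0.0006523968454504696 79
w2.npz z 0.1306091997592259 [ 0.61460532 -0.16960806  0.02610572] res 0.010711659126189235 210
((589.3456420898438, 133.83258056640625), (80.27094268798828, 200.2251434326172), 83.11090087890625)
```

Run:
```python
from h import *
st();print(delta([0.5428,.1400,.21]),delta([0.5428,.1400,.135]))
```

```text
3.52 [0.5911 0.1091 0.3302] [-9.002e+01 -7.000e-02 -9.028e+01] F [-0.61 -0.51  0.12] T [-0.016 -0.038  0.014] w 0.0551
[-3.080e+01  1.202e+02 -4.840e+01  0.000e+00 -3.000e-01  1.000e-01] [-3.090e+01  1.952e+02 -4.840e+01  0.000e+00 -3.000e-01  1.000e-01]
```

Request:
move_arm --pt "-31 40 -48 0 0 0" --pt "-31 80 -48 0 0 0" --pt "-31 120 -48 0 0 0" --pt "-31 120 -48 0 0 0" --pt "-31 120 -48 0 0 0" --pt "-31 120 -48 0 0 0"

```text
time_s: 4.02
tool_pos: [0.5428, 0.1416, 0.2103]
tool_rot: [-90.1, -0.0, -90.1]
force: [-0.1, 0.1, 0.6]
grip_width: 0.0552
```

Run:
```python
from h import *
st()
i=camera_info("wrist");p,d=read_camera("wrist");np.savez("w4.npz",**i,d=d,p=p)
cv2.imwrite("pics/w4.png",p[:,:,::-1])
p,d=read_camera("side");cv2.imwrite("pics/s4.png",cv2.resize(p[190:350,240:420,::-1],None,fx=4,fy=3.7))
st();print(delta([0.5428,.1400,.135]))
```

```text
4.02 [0.5428 0.1416 0.2103] [-9.006e+01 -3.000e-02 -9.014e+01] F [-0.14  0.13  0.63] T [ 0.009 -0.177  0.02 ] w 0.0552
4.12 [0.5443 0.1426 0.2125] [-8.982e+01  3.000e-02 -9.012e+01] F [ 0.85  0.51 -0.63] T [ 0.006 -0.124  0.003] w 0.0551
[ 2.6 77.5 -1.8 -0.2 -0.1 -0. ]
```

View pics/w4.png

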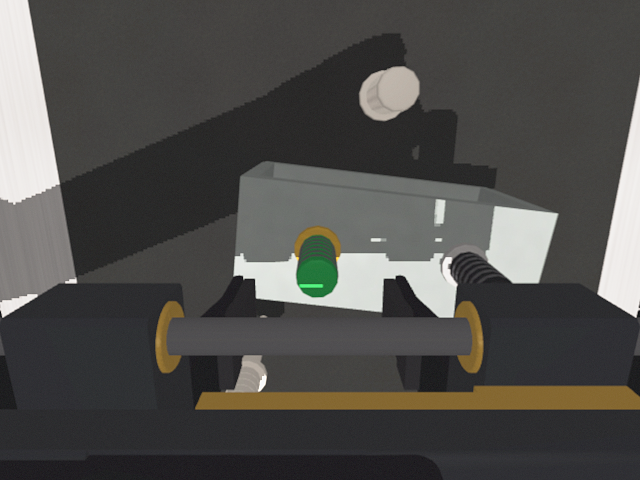

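View pics/s4.png

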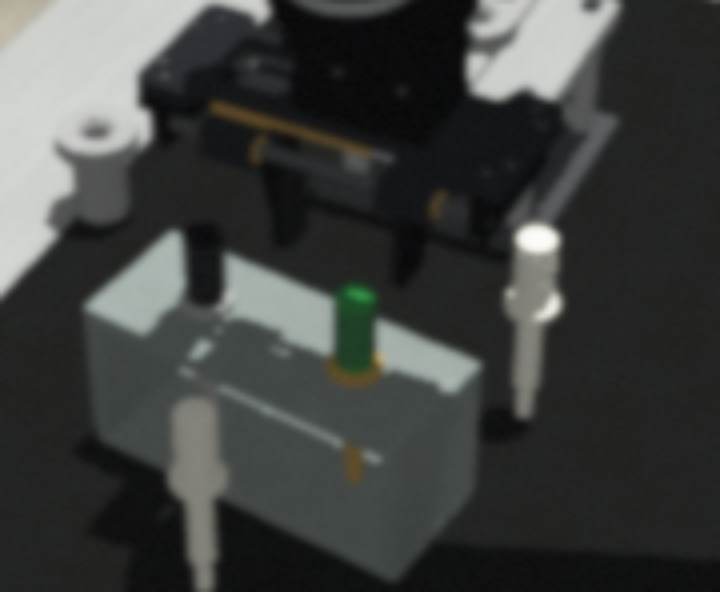

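Run:
```python
from h import *
i=camera_info("wrist");p,d=read_camera("wrist");np.savez("w5.npz",**i,d=d,p=p);st()
topfit("w5.npz",(.543,.1402),.160,.18,.011,.02)
print(delta([0.5428,.1400,.135]))
```

```text
4.17 [0.5444 0.1428 0.2127] [-8.980e+01  4.000e-02 -9.011e+01] F [-0.44  0.16 -0.23] T [ 0.025 -0.144  0.035] w 0.055
w5.npz z 0.1682743149144996 [0.5424223  0.14104771 0.01118966] res 0.0009124840995782448 120
[ 2.9 77.7 -1.9 -0.2 -0.1 -0. ]
```

Request:
move_arm --pt "2 20 -1.8 0 0 0" --pt "2 40 -1.8 0 0 0" --pt "2 58 -1.8 0 0 0" --pt "2 72 -1.8 0 0 0" --pt "2 77.5 -1.8 0 0 0" --pt "2 77.5 -1.8 0 0 0" --pt "2 77.5 -1.8 0 0 0" --pt "2 77.5 -1.8 0 0 0"

```text
time_s: 4.83
tool_pos: [0.5421, 0.1415, 0.1346]
tool_rot: [-89.9, 0.0, -90.0]
force: [-0.0, 0.0, 0.2]
grip_width: 0.0549
```

Run:
```python
from h import *
st()
p,d=read_camera("wrist");cv2.imwrite("pics/w6.png",p[:,:,::-1]);st()
```

```text
4.83 [0.5421 0.1415 0.1346] [-8.985e+01  3.000e-02 -9.003e+01] F [-0.03  0.03  0.23] T [-0.012 -0.121  0.023] w 0.0549
4.88 [0.542  0.1415 0.1345] [-8.986e+01  2.000e-02 -9.002e+01] F [ 0.14 -0.05  0.5 ] T [-0.059 -0.145  0.018] w 0.0551
```

View pics/w6.png

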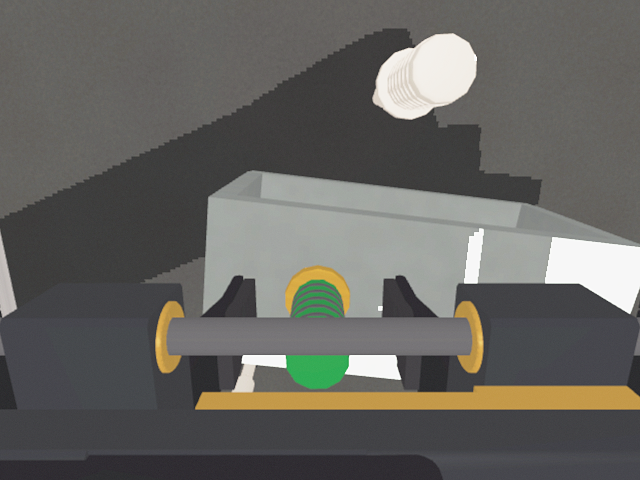

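Request:
move_arm --pt "0 0 0 0 0 0" --pt "0 0 0 0 0 0" --pt "0 0 0 0 0 0" --pt "0 0 0 0 0 0" --pt "0 0 0 0 0 0" --pt "0 0 0 0 0 0" --claw 10 --newtons 25

```text
time_s: 5.38
tool_pos: [0.5409, 0.1411, 0.133]
tool_rot: [-90.0, -0.0, -90.0]
force: [-0.5, -0.1, 0.2]
grip_width: 0.023
```

Request:
move_arm --pt "0 0 0 0 0 0" --pt "0 0 0 0 0 0" --pt "0 0 0 0 0 0" --newtons 50

```text
time_s: 5.63
tool_pos: [0.541, 0.1412, 0.133]
tool_rot: [-90.0, -0.0, -90.0]
force: [0.3, 0.9, 0.1]
grip_width: 0.0214
```

Run:
```python
from h import *
st()
```

```text
5.63 [0.541  0.1412 0.133 ] [-89.99  -0.   -90.01] F [0.31 0.94 0.14] T [ 0.008 -0.195  0.015] w 0.0214
```

Request:
move_arm --pt "0 -5 0 0 0 0" --pt "0 -14 0 0 0 0" --pt "0 -28 0 0 0 0" --pt "0 -44 0 0 0 0" --pt "0 -64 0 0 0 0" --pt "0 -86 0 0 0 0" --pt "0 -108 0 0 0 0" --pt "0 -128 0 0 0 0" --pt "0 -142 0 0 0 0" --pt "0 -150 0 0 0 0" --pt "0 -150 0 0 0 0" --pt "0 -150 0 0 0 0"

```text
time_s: 6.63
tool_pos: [0.5407, 0.1412, 0.2829]
tool_rot: [-90.0, -0.0, -90.0]
force: [-0.5, -0.5, -2.4]
grip_width: 0.0211
```

Run:
```python
from h import *
st()
for n in("wrist","side","scene"):
    p,d=read_camera(n);cv2.imwrite(f"pics/{n}7.png",p[:,:,::-1])
st();print(delta([.6146,-.1697,.283]))
```

```text
6.63 [0.5407 0.1412 0.2829] [-9.001e+01 -1.000e-02 -9.001e+01] F [-0.49 -0.55 -2.38] T [-0.032 -0.077  0.019] w 0.0211
6.78 [0.5402 0.1409 0.2817] [-9.014e+01 -3.000e-02 -9.001e+01] F [-0.2  -0.31 -2.34] T [-0.015 -0.147 -0.011] w 0.0212
[ 3.106e+02 -1.400e+00  7.450e+01  1.000e-01 -0.000e+00  0.000e+00]
```

View pics/side7.png

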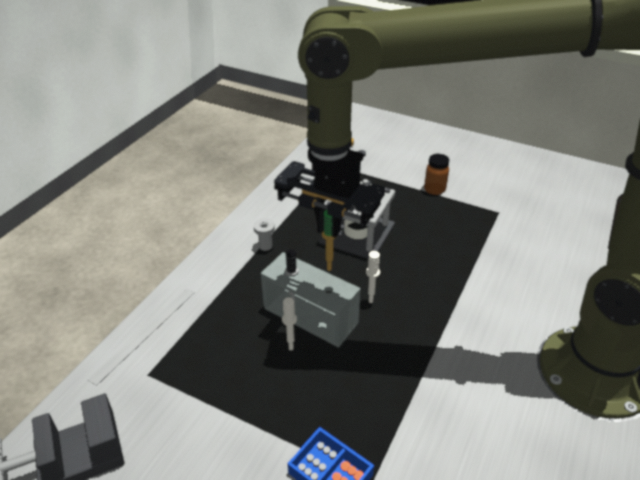

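View pics/wrist7.png

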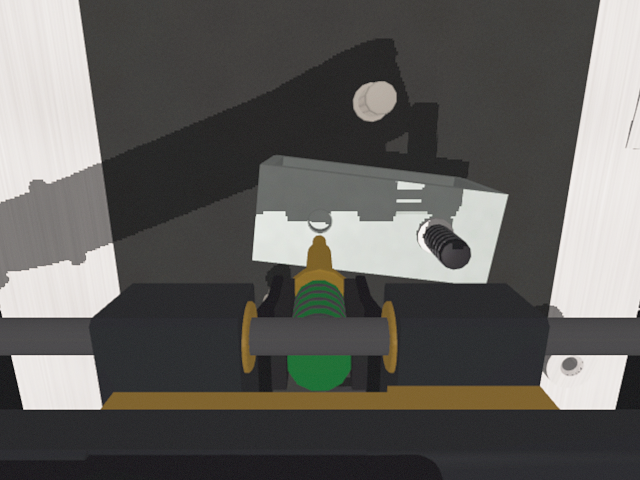

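Run:
```python
from h import *
i=camera_info("wrist");p,d=read_camera("wrist");np.savez("w7.npz",**i,d=d,p=p);st()
c=p[200:300,265:375,::-1];cv2.imwrite("pics/w7c.png",cv2.resize(c,None,fx=6,fy=6,interpolation=cv2.INTER_CUBIC))
```

```text
6.83 [0.5403 0.1409 0.2817] [-9.013e+01 -2.000e-02 -9.001e+01] F [ 0.64  0.19 -2.75] T [-0.014 -0.15  -0.026] w 0.0211
```

View pics/w7c.png

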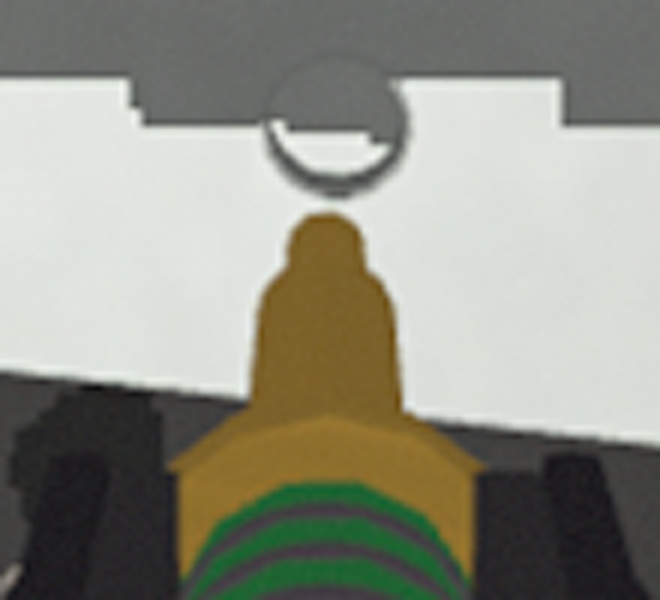

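Run:
```python
from h import *
f=np.load("w7.npz");i={k:f[k] for k in("R","t","fx","fy","cx","cy")}
p,R=pose()
print("hole",atz("wrist",320.6,220.4,.112,i))
for yy in(.108,.111,.114):
    z=p[2]-yy
    e=atz("wrist",319,234.9,z,i);print(yy,"tip far edge tool",R.T@(e-p)*1e3)
# handle axis in tool: project predicted
```

```text
hole [0.5424159  0.13926017 0.112     ]
0.108 tip far edge tool [ -2.89136549 107.99637878   1.2266967 ]
0.111 tip far edge tool [ -2.07898645 110.99670447   1.22663967]
0.114 tip far edge tool [ -1.26660742 113.99703017   1.22658264]
```

Run:
```python
from h import *
p,R=pose()
for i in (camera_info("wrist"),np.load("w7.npz")):
    c=-i["R"].T@i["t"];print(R.T@(c-p)*1e3, (R.T@i["R"].T)[:,2], (R.T@i["R"].T)[2])
```

```text
[ -73.23120193 -151.79095347    1.28214705] [ 2.66119165e-01  9.63940123e-01 -1.71742544e-04] [ 9.99999959e-01 -2.30033782e-04 -1.71742544e-04]
[ -73.20754021 -151.69942433    1.23163323] [ 2.66201213e-01  9.63917436e-01 -3.01988736e-04] [ 9.99999934e-01 -2.01731300e-04 -3.01988736e-04]
```

Run:
```python
from h import *
print(delta([.6133,-.168,.270]))
```

```text
[ 3.089e+02  1.170e+01  7.310e+01  1.000e-01 -0.000e+00  0.000e+00]
```

Request:
move_arm --pt "15 0 4 0.1 0 0" --pt "45 0 10 0.1 0 0" --pt "80 0 19 0.1 0 0" --pt "115 0 27 0.1 0 0" --pt "150 0 36 0.1 0 0" --pt "185 0 44 0.1 0 0" --pt "220 0 52 0.1 0 0" --pt "250 0 60 0.1 0 0" --pt "275 0 66 0.1 0 0" --pt "295 6 71 0.1 0 0" --pt "305 12 73 0.1 0 0" --pt "309 12 73 0.1 0 0" --pt "309 12 73 0.1 0 0" --pt "309 12 73 0.1 0 0" --pt "309 12 73 0.1 0 0" --pt "309 12 73 0.1 0 0"

```text
time_s: 8.17
tool_pos: [0.614, -0.1658, 0.2717]
tool_rot: [-89.9, 0.0, -89.9]
force: [0.1, -0.3, -3.6]
grip_width: 0.0207
```

Run:
```python
from h import *
st();i=camera_info("wrist");p,d=read_camera("wrist");np.savez("w8.npz",**i,d=d,p=p);st()
c=p[190:310,250:390,::-1];cv2.imwrite("pics/w8c.png",cv2.resize(c,None,fx=5,fy=5,interpolation=cv2.INTER_CUBIC))
for n in("side","scene"):
    p,d=read_camera(n);u,v=(360,200) if n=="side" else (254,225)
    cv2.imwrite(f"pics/{n}8.png",cv2.resize(p[v-70:v+60,u-70:u+70,::-1],None,fx=4.5,fy=4.5,interpolation=cv2.INTER_CUBIC))
P,R=pose();c=-i["R"].T@i["t"];print(R.T@(c-P)*1e3)
```

```text
8.17 [ 0.614  -0.1658  0.2717] [-8.985e+01  1.000e-02 -8.986e+01] F [ 0.07 -0.28 -3.56] T [ 0.017 -0.099 -0.005] w 0.0207
8.22 [ 0.614  -0.1662  0.2717] [-8.985e+01 -1.000e-02 -8.989e+01] F [-0.19  0.75 -2.44] T [-0.011 -0.098 -0.024] w 0.0209
[ -74.27029531 -152.0173242     1.26395902]
```

View pics/w8c.png

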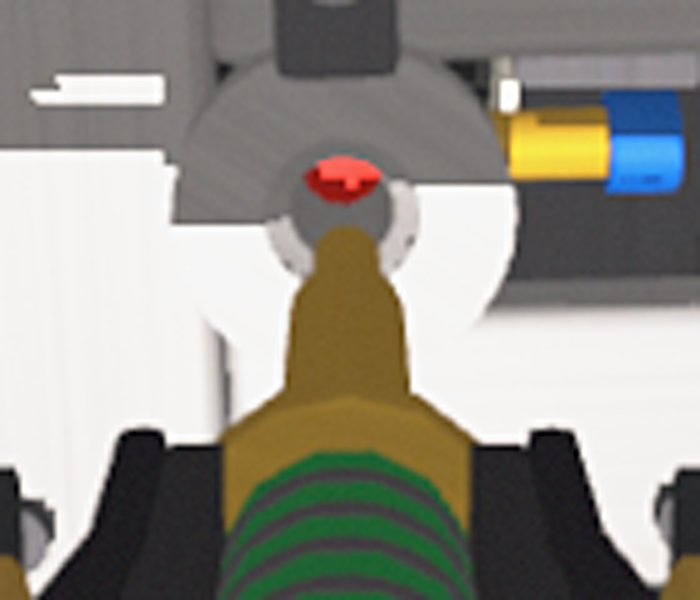

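View pics/side8.png

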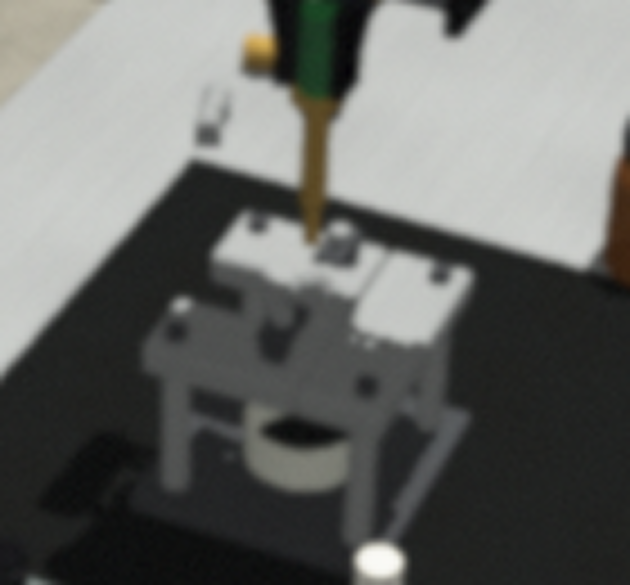

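View pics/scene8.png

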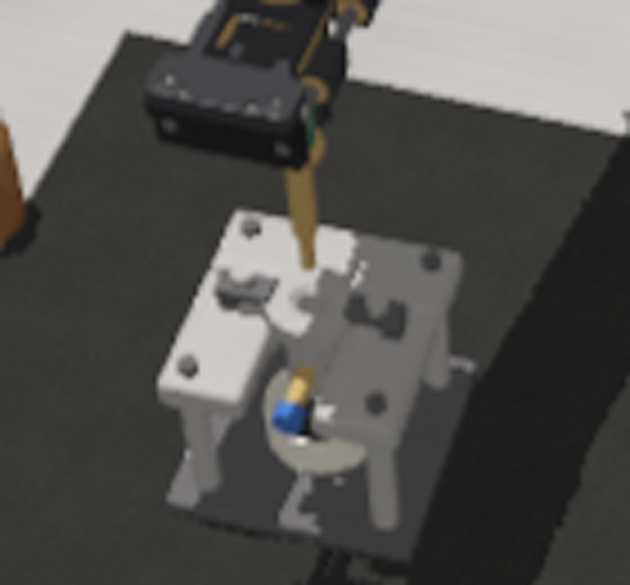

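```bash
cat > fl.py <<'E'
from h import *
def flange(f):
    X,i,_=cloud(f)
    m=((X[...,2]>.1245)&(X[...,2]<.138));P=[]
    ce=(.6146,-.1697)
    near=np.hypot(X[...,0]-ce[0],X[...,1]-ce[1])<.034
    for r in range(150,330):
        c=np.where(m[r]&near[r])[0]
        if len(c)<30: continue
        for e in(c.min()-.5,c.max()+.5):
            q=atz("wrist",e,r,.13,i)
            if abs(q[1]-ce[1])<.020:P.append(q)
    P=np.array(P)
    s=least_squares(lambda q:np.hypot(P[:,0]-q[0],P[:,1]-q[1])-q[2],[*ce,.026],loss="soft_l1",f_scale=.0003)
    print(f,"flange",s.x,len(P),np.median(np.abs(s.fun)));return s.x
E
python3 - <<'E'
from fl import *
flange("w2.npz");s=flange("w8.npz")
f=np.load("w8.npz");i={k:f[k] for k in("R","t","fx","fy","cx","cy")}
P,R=pose()
for z0 in(.1577,.1607,.1637):
    e=atz("wrist",250+347/5-.4,190+226/5-.4,z0,i);print("tip ctr(cam world)",z0,e+R@[.0045,0,0])
for w in((345,393),):
    e=atz("wrist",250+w[0]/5-.4,190+w[1]/5-.4,P[2]-.015,i);print("flange ctr",e+R@[.015,0,0])
E
```

```text
w2.npz flange [ 0.61463196 -0.16976801  0.02598971] 90 0.0001503395813269616
w8.npz flange [ 0.61472606 -0.16982864  0.02596601] 96 0.000203382124312583
tip ctr(cam world) 0.1577 [ 0.61566078 -0.16895257  0.15770157]
tip ctr(cam world) 0.1607 [ 0.61565064 -0.16814172  0.16070157]
tip ctr(cam world) 0.1637 [ 0.61564049 -0.16733087  0.16370157]
flange ctr [ 0.61519697 -0.16789071  0.25653326]
```

Run:
```python
from h import *
st();print(delta([.6133,-.1677,.2485]))
```

```text
8.32 [ 0.6139 -0.1669  0.2715] [-8.986e+01 -2.000e-02 -8.994e+01] F [ 0.18 -0.54 -2.39] T [-0.029 -0.155 -0.032] w 0.0213
[ 0.8 23.  -0.7 -0.1  0.1  0. ]
```

Request:
move_arm --pt "0.8 6 -0.7 -0.1 0 0" --pt "0.8 14 -0.7 -0.1 0 0" --pt "0.8 20 -0.7 -0.1 0 0" --pt "0.8 23 -0.7 -0.1 0 0" --pt "0.8 23 -0.7 -0.1 0 0" --pt "0.8 23 -0.7 -0.1 0 0" --pt "0.8 23 -0.7 -0.1 0 0" --pt "0.8 23 -0.7 -0.1 0 0"

```text
time_s: 8.98
tool_pos: [0.6134, -0.1687, 0.2484]
tool_rot: [-90.0, -0.0, -90.0]
force: [1.3, -0.5, -2.2]
grip_width: 0.021
```

Run:
```python
from fl import *
st();i=camera_info("wrist");p,d=read_camera("wrist");np.savez("w9.npz",**i,d=d,p=p);st()
c=p[190:310,250:390,::-1];cv2.imwrite("pics/w9c.png",cv2.resize(c,None,fx=5,fy=5,interpolation=cv2.INTER_CUBIC))
P,R=pose();c=-i["R"].T@i["t"];print(R.T@(c-P)*1e3);flange("w9.npz")
```

```text
8.98 [ 0.6134 -0.1687  0.2484] [-8.996e+01 -1.000e-02 -9.002e+01] F [ 1.27 -0.54 -2.24] T [ 0.03  -0.098  0.005] w 0.021
9.03 [ 0.6134 -0.1687  0.2485] [-8.996e+01 -1.000e-02 -9.001e+01] F [ 0.64 -0.02 -1.85] T [-0.038 -0.088 -0.044] w 0.0211
[ -73.19506866 -151.76173668    1.30042863]
w9.npz flange [ 0.61472338 -0.16987434  0.02601183] 104 0.00013120896002202093
```

View pics/w9c.png

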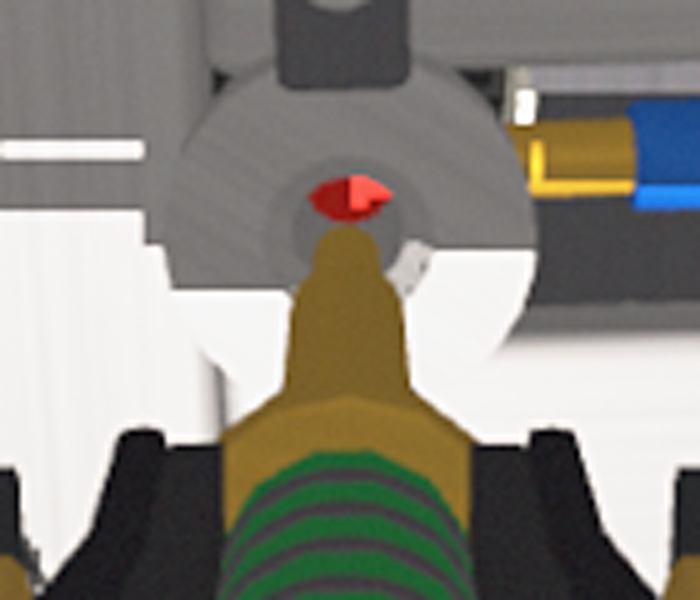

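Run:
```python
from fl import *
f=np.load("w9.npz");i={k:f[k] for k in("R","t","fx","fy","cx","cy")}
P,R=pose();z0=P[2]-.111
e=atz("wrist",250+347/5-.4,190+225/5-.4,z0,i);print("tip",e+R@[.0045,0,0])
e=atz("wrist",250+346/5-.4,190+393/5-.4,P[2]-.015,i);print("flange ctr",e+R@[.015,0,0])
# mouth row check: circle r=12mm at z=.13, project
for a in(.012,.008):
    for dx,dy in((1,0),(-1,0),(0,1)):
        X=np.array([.6147+dx*a,-.1699+dy*a,.130 if a>.01 else .126]);c=i["R"]@X+i["t"]
        print(a,dx,dy,5*(i["fx"]*c[0]/c[2]+i["cx"]-250+.4),5*(i["fy"]*c[1]/c[2]+i["cy"]-190+.4))
```

```text
tip [ 0.61476147 -0.17088845  0.13746231]
flange ctr [ 0.61459655 -0.1706768   0.23346483]
0.012 1 0 433.054272226379 235.35783041936608
0.012 -1 0 259.97580857401726 235.47699202982056
0.012 0 1 346.46859317962605 151.02727088673998
0.008 1 0 403.40862279557837 227.8168888643364
0.008 -1 0 289.58866863864995 227.8950841187037
0.008 0 1 346.4677659725628 172.5204624609668
```

Request:
move_arm --pt "-0.8 0 0 0 0 0" --pt "-0.8 4 0 0 0 0" --pt "-0.8 9 0 0 0 0" --pt "-0.8 14 0 0 0 0" --pt "-0.8 19 0 0 0 0" --pt "-0.8 23 0 0 0 0" --pt "-0.8 26 0 0 0 0" --pt "-0.8 28 0 0 0 0" --pt "-0.8 28 0 0 0 0" --pt "-0.8 28 0 0 0 0" --pt "-0.8 28 0 0 0 0"

```text
time_s: 9.95
tool_pos: [0.6133, -0.1679, 0.2203]
tool_rot: [-90.0, -0.0, -90.0]
force: [0.3, -0.4, -1.8]
grip_width: 0.0209
```

Run:
```python
from fl import *
st();i=camera_info("wrist");p,d=read_camera("wrist");np.savez("w10.npz",**i,d=d,p=p);st()
c=p[190:310,250:390,::-1];cv2.imwrite("pics/w10c.png",cv2.resize(c,None,fx=5,fy=5,interpolation=cv2.INTER_CUBIC))
P,R=pose();s=flange("w10.npz")
for w in((346,393),):
    e=atz("wrist",250+w[0]/5-.4,190+w[1]/5-.4,P[2]-.015,i);print("flange ctr",e+R@[.015,0,0])
```

```text
9.95 [ 0.6133 -0.1679  0.2203] [-8.998e+01 -1.000e-02 -9.002e+01] F [ 0.26 -0.39 -1.84] T [-0.046 -0.099 -0.011] w 0.0209
10.0 [ 0.6133 -0.1679  0.2204] [-8.997e+01 -1.000e-02 -9.001e+01] F [-0.66 -0.28 -2.24] T [-0.008 -0.121 -0.039] w 0.0212
w10.npz flange [ 0.61476686 -0.16981158  0.02599827] 106 0.00017016163933854592
flange ctr [ 0.61453399 -0.16986308  0.20540725]
```

View pics/w10c.png

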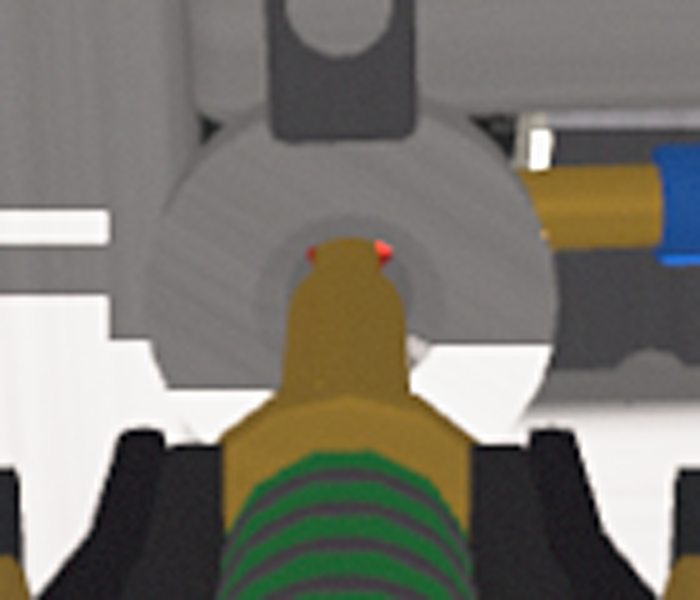

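Request:
move_arm --pt "0 1.5 0 0 0 0" --pt "0 3 0 0 0 0" --pt "0 4.5 0 0 0 0" --pt "0 6 0 0 0 0" --pt "0 7.5 0 0 0 0" --pt "0 9 0 0 0 0" --pt "0 10 0 0 0 0" --pt "0 10.5 0 0 0 0" --pt "0 10.5 0 0 0 0"

```text
time_s: 10.75
tool_pos: [0.6131, -0.1679, 0.2094]
tool_rot: [-90.0, -0.0, -90.0]
force: [0.1, -0.1, -1.7]
grip_width: 0.021
```

Run:
```python
from fl import *
st()
```

```text
10.75 [ 0.6131 -0.1679  0.2094] [-90.01  -0.   -90.02] F [ 0.14 -0.1  -1.73] T [-0.085 -0.083 -0.007] w 0.021
```

Request:
move_arm --pt "0 0.5 0 0 0 0" --pt "0 1 0 0 0 0" --pt "0 1.5 0 0 0 0" --pt "0 1.5 0 0 0 0"

```text
time_s: 11.08
tool_pos: [0.6131, -0.1679, 0.2079]
tool_rot: [-90.0, -0.0, -90.0]
force: [0.5, -0.7, -2.4]
grip_width: 0.0209
```

Request:
move_arm --pt "0 0.4 0 0 0 0" --pt "0 0.8 0 0 0 0" --pt "0 0.8 0 0 0 0"

```text
time_s: 11.33
tool_pos: [0.6131, -0.1678, 0.2072]
tool_rot: [-90.0, -0.0, -90.0]
force: [-1.0, -0.1, -1.7]
grip_width: 0.0214
```

Run:
```python
from fl import *
st()
```

```text
11.33 [ 0.6131 -0.1678  0.2072] [-90.    -0.   -90.01] F [-1.01 -0.14 -1.69] T [-0.019 -0.078  0.011] w 0.0214
```

Tip is near 0.096; feel for contact in small steps.

Request:
move_arm --pt "0 0.4 0 0 0 0" --pt "0 0.8 0 0 0 0" --pt "0 0.8 0 0 0 0"

```text
time_s: 11.58
tool_pos: [0.6132, -0.1678, 0.2067]
tool_rot: [-90.0, -0.0, -90.0]
force: [0.6, 0.4, -1.6]
grip_width: 0.021
```

Request:
move_arm --pt "0 0.4 0 0 0 0" --pt "0 0.8 0 0 0 0" --pt "0 0.8 0 0 0 0"

```text
time_s: 11.83
tool_pos: [0.6134, -0.1679, 0.2062]
tool_rot: [-90.0, -0.0, -90.0]
force: [-0.0, 0.5, 2.2]
grip_width: 0.0209
```

Request:
move_arm --pt "0 0.4 0 0 0 0" --pt "0 0.8 0 0 0 0" --pt "0 0.8 0 0 0 0"

```text
time_s: 12.08
tool_pos: [0.6135, -0.1679, 0.2056]
tool_rot: [-89.9, -0.0, -90.0]
force: [-0.5, -0.5, 4.0]
grip_width: 0.0212
```

Request:
move_arm --pt "0 0.2 0 0 0 0" --pt "0 0.4 0 0 0 0"

```text
time_s: 12.25
tool_pos: [0.6136, -0.1679, 0.2053]
tool_rot: [-89.9, -0.0, -90.0]
force: [-0.7, 0.7, 6.8]
grip_width: 0.0209
```

Request:
move_arm --pt "0 0.25 0 0 0 0" --pt "0 0.5 0 0 0 0" --pt "0 0.5 0 0 0 0"

```text
time_s: 12.5
tool_pos: [0.6137, -0.1679, 0.2051]
tool_rot: [-89.9, -0.0, -90.0]
force: [-0.5, -0.1, 6.1]
grip_width: 0.0213
```

Request:
move_arm --pt "0 0.2 0 0 0 0" --pt "0 0.4 0 0 0 0" --pt "0 0.4 0 0 0 0"

```text
time_s: 12.75
tool_pos: [0.6138, -0.1679, 0.2049]
tool_rot: [-89.9, -0.0, -90.0]
force: [-0.6, 0.5, 6.9]
grip_width: 0.021
```

Request:
move_arm --pt "0 0.2 -0.1 0 0 0" --pt "0 0.4 -0.2 0 0 0" --pt "0 0.6 -0.3 0 0 0" --pt "0 0.6 -0.3 0 0 0"

```text
time_s: 13.08
tool_pos: [0.6137, -0.1679, 0.2046]
tool_rot: [-89.9, -0.1, -90.0]
force: [-0.8, 0.1, 8.7]
grip_width: 0.0213
```

Request:
move_arm --pt "0 0.2 -0.1 0 0 0" --pt "0 0.4 -0.2 0 0 0" --pt "0 0.4 -0.2 0 0 0"

```text
time_s: 13.33
tool_pos: [0.6136, -0.1679, 0.2043]
tool_rot: [-89.8, -0.1, -90.0]
force: [-0.8, 0.5, 8.1]
grip_width: 0.0208
```

Run:
```python
from fl import *
st()
```

```text
13.33 [ 0.6136 -0.1679  0.2043] [-8.984e+01 -5.000e-02 -9.001e+01] F [-0.83  0.54  8.07] T [ 0.083  0.191 -0.021] w 0.0208
```

Request:
move_arm --pt "0 0.3 -0.1 0 0 0" --pt "0 0.5 -0.1 0 0 0" --pt "0 0.6 -0.1 0 0 0" --pt "0 0.7 -0.1 0 0 0"

```text
time_s: 13.67
tool_pos: [0.6136, -0.1679, 0.204]
tool_rot: [-89.8, -0.1, -90.0]
force: [-1.6, 1.0, 8.9]
grip_width: 0.0213
```

Request:
move_arm --pt "0 0.15 0 -0.05 0 0" --pt "0 0.3 0 -0.05 0 0" --pt "0 0.4 0 -0.1 0 0" --pt "0 0.5 0 -0.1 0 0"

```text
time_s: 14.0
tool_pos: [0.6138, -0.168, 0.2037]
tool_rot: [-89.9, -0.1, -90.0]
force: [-0.6, 1.6, 10.1]
grip_width: 0.0214
```

Request:
move_arm --pt "0 0.15 -0.1 0 0 0" --pt "0 0.3 -0.1 0 0 0" --pt "0 0.45 -0.1 0 0 0" --pt "0 0.55 -0.1 0 0 0" --pt "0 0.65 -0.1 0 0 0" --pt "0 0.75 -0.1 0 0 0"

```text
time_s: 14.5
tool_pos: [0.6138, -0.1679, 0.2032]
tool_rot: [-89.9, -0.1, -90.0]
force: [0.1, -0.3, 10.8]
grip_width: 0.0211
```

Request:
move_arm --pt "0 0.1 0 0 0 0" --pt "0 0.2 0 0 0 0" --pt "0 0.3 0 0 0 0" --pt "0 0.4 0 0 0 0" --pt "0 0.5 0 0 0 0" --pt "0 0.6 0 0 0 0"

```text
time_s: 15.0
tool_pos: [0.6138, -0.168, 0.2026]
tool_rot: [-89.9, -0.1, -90.0]
force: [-1.5, 0.2, 12.0]
grip_width: 0.0211
```

Request:
move_arm --pt "0 0.05 0 0 0 0" --pt "0 0.1 0 0 0 0" --pt "0 0.2 0 0 0 0" --pt "0 0.3 0 0 0 0" --pt "0 0.4 0 0 0 0" --pt "0 0.5 0 0 0 0"

```text
time_s: 15.5
tool_pos: [0.6138, -0.1679, 0.2022]
tool_rot: [-89.9, -0.1, -90.0]
force: [-0.6, 0.4, 12.0]
grip_width: 0.0212
```

Run:
```python
from fl import *
st()
```

```text
15.5 [ 0.6138 -0.1679  0.2022] [-8.987e+01 -8.000e-02 -9.001e+01] F [-0.65  0.36 11.99] T [ 0.098  0.234 -0.003] w 0.0212
```

Request:
move_arm --pt "0 0.05 0 0 0 0" --pt "0 0.1 0 0 0 0" --pt "0 0.2 0 0 0 0" --pt "0 0.3 0 0 0 0" --pt "0 0.4 0 0 0 0" --pt "0 0.5 0 0 0 0"

```text
time_s: 16.0
tool_pos: [0.6139, -0.1679, 0.2018]
tool_rot: [-89.9, -0.1, -90.0]
force: [-0.9, 0.5, 11.0]
grip_width: 0.0211
```

Request:
move_arm --pt "0 0.05 0 0 0 0" --pt "0 0.1 0 0 0 0" --pt "0 0.2 0 0 0 0" --pt "0 0.25 0 0 0 0" --pt "0 0.35 0 0 0 0" --pt "0 0.45 0 0 0 0"

```text
time_s: 16.5
tool_pos: [0.6135, -0.1681, 0.2003]
tool_rot: [-89.9, -0.1, -90.0]
force: [-1.4, 0.7, 7.9]
grip_width: 0.0211
```

Request:
move_arm --pt "0 0.15 0 0 0 0" --pt "0 0.3 0 0 0 0" --pt "0 0.45 0 0 0 0" --pt "0 0.6 0 0 0 0" --pt "0 0.75 0 0 0 0" --pt "0 0.9 0 0 0 0"

```text
time_s: 17.0
tool_pos: [0.6136, -0.1679, 0.1997]
tool_rot: [-89.9, -0.1, -90.0]
force: [-1.2, 0.7, 7.5]
grip_width: 0.021
```

Request:
move_arm --pt "0 0.15 0 0 0 0" --pt "0 0.3 0 0 0 0" --pt "0 0.45 0 0 0 0" --pt "0 0.6 0 0 0 0" --pt "0 0.75 0 0 0 0" --pt "0 0.9 0 0 0 0"

```text
time_s: 17.5
tool_pos: [0.6134, -0.1679, 0.1986]
tool_rot: [-89.9, -0.1, -90.0]
force: [-1.0, -0.6, 7.8]
grip_width: 0.021
```

Request:
move_arm --pt "0 0.15 0 0 0 0" --pt "0 0.3 0 0 0 0" --pt "0 0.45 0 0 0 0" --pt "0 0.6 0 0 0 0" --pt "0 0.75 0 0 0 0" --pt "0 0.9 0 0 0 0"

```text
time_s: 18.0
tool_pos: [0.6134, -0.1679, 0.1974]
tool_rot: [-89.9, -0.0, -90.0]
force: [-1.0, -0.0, 7.3]
grip_width: 0.0211
```

Request:
move_arm --pt "0 0.15 0 0 0 0" --pt "0 0.3 0 0 0 0" --pt "0 0.45 0 0 0 0" --pt "0 0.6 0 0 0 0" --pt "0 0.75 0 0 0 0" --pt "0 0.9 0 0 0 0"

```text
time_s: 18.5
tool_pos: [0.6132, -0.1679, 0.1958]
tool_rot: [-90.0, -0.0, -90.0]
force: [0.4, 0.4, 4.7]
grip_width: 0.021
```

Request:
move_arm --pt "0 0.15 0 0 0 0" --pt "0 0.3 0 0 0 0" --pt "0 0.45 0 0 0 0" --pt "0 0.6 0 0 0 0" --pt "0 0.75 0 0 0 0" --pt "0 0.9 0 0 0 0"

```text
time_s: 19.0
tool_pos: [0.6129, -0.168, 0.1942]
tool_rot: [-90.0, -0.0, -90.0]
force: [1.9, -0.5, 4.0]
grip_width: 0.0211
```

Request:
move_arm --pt "0 0.15 0 0 0 0" --pt "0 0.3 0 0 0 0" --pt "0 0.45 0 0 0 0" --pt "0 0.6 0 0 0 0" --pt "0 0.75 0 0 0 0" --pt "0 0.9 0 0 0 0"

```text
time_s: 19.5
tool_pos: [0.6128, -0.168, 0.1933]
tool_rot: [-90.0, -0.0, -90.0]
force: [3.8, -0.9, 4.2]
grip_width: 0.0211
```

Run:
```python
from fl import *
st()
p,d=read_camera("side");u,v=360,215
cv2.imwrite("pics/side11.png",cv2.resize(p[v-60:v+60,u-70:u+70,::-1],None,fx=5,fy=5,interpolation=cv2.INTER_CUBIC));st()
```

```text
19.5 [ 0.6128 -0.168   0.1933] [-9.005e+01 -2.000e-02 -9.002e+01] F [ 3.76 -0.89  4.19] T [-0.168 -1.241  0.044] w 0.0211
19.55 [ 0.6128 -0.168   0.1933] [-9.004e+01 -2.000e-02 -9.002e+01] F [ 3.73 -1.78  4.34] T [-0.255 -1.188 -0.014] w 0.0212
```

View pics/side11.png

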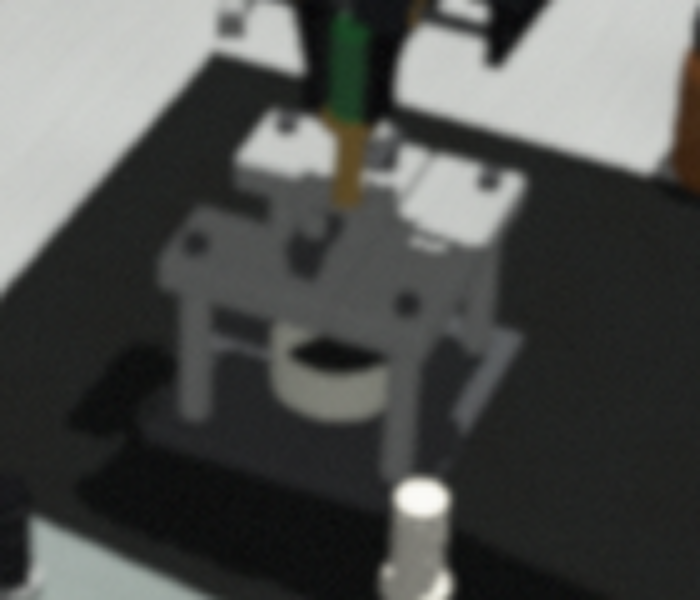

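Request:
move_arm --pt "0 0 0.3 0 0 0" --pt "0 0 0.6 0 0 0" --pt "0 0 0.6 0 0 0"

```text
time_s: 19.8
tool_pos: [0.6129, -0.168, 0.1929]
tool_rot: [-90.1, -0.0, -90.0]
force: [2.4, -0.6, 3.5]
grip_width: 0.0213
```

Run:
```python
from fl import *
st()
```

```text
19.8 [ 0.6129 -0.168   0.1929] [-90.12  -0.   -90.02] F [ 2.41 -0.6   3.53] T [-0.286 -1.054 -0.034] w 0.0213
```

Request:
move_arm --pt "0 0 0.4 0 0 0" --pt "0 0 0.8 0 0 0" --pt "0 0 0.8 0 0 0"

```text
time_s: 20.05
tool_pos: [0.6132, -0.1679, 0.1926]
tool_rot: [-90.2, 0.0, -90.0]
force: [1.2, 0.6, 2.4]
grip_width: 0.0212
```

Run:
```python
from fl import *
st()
```

```text
20.05 [ 0.6132 -0.1679  0.1926] [-9.020e+01  1.000e-02 -9.002e+01] F [1.17 0.58 2.45] T [-0.27  -0.655 -0.023] w 0.0212
```

Request:
move_arm --pt "0 0.2 0.3 0.1 0 0" --pt "0 0.4 0.4 0.1 0 0" --pt "0 0.6 0.4 0.1 0 0" --pt "0 0.8 0.4 0.1 0 0" --pt "0 1.0 0.4 0.1 0 0" --pt "0 1.2 0.4 0.1 0 0"

```text
time_s: 20.55
tool_pos: [0.6136, -0.1678, 0.1915]
tool_rot: [-90.1, 0.0, -90.0]
force: [0.6, -1.0, 1.0]
grip_width: 0.0212
```

Run:
```python
from fl import *
st()
```

```text
20.55 [ 0.6136 -0.1678  0.1915] [-9.009e+01  1.000e-02 -9.001e+01] F [ 0.59 -1.03  0.96] T [-0.145 -0.037  0.016] w 0.0212
```

Request:
move_arm --pt "0 0.4 0 0 0 0" --pt "0 0.8 0 0 0 0" --pt "0 1.2 0 0 0 0" --pt "0 1.6 0 0 0 0" --pt "0 2.0 0 0 0 0" --pt "0 2.4 0 0 0 0" --pt "0 2.8 0 0 0 0" --pt "0 3.2 0 0 0 0"

```text
time_s: 21.22
tool_pos: [0.6139, -0.1679, 0.1884]
tool_rot: [-90.0, 0.0, -90.0]
force: [-1.0, -1.0, 0.2]
grip_width: 0.021
```

Request:
move_arm --pt "0 0.4 0 0 0 0" --pt "0 0.8 0 0 0 0" --pt "0 1.2 0 0 0 0" --pt "0 1.6 0 0 0 0" --pt "0 2.0 0 0 0 0" --pt "0 2.4 0 0 0 0" --pt "0 2.8 0 0 0 0" --pt "0 3.2 0 0 0 0"

```text
time_s: 21.88
tool_pos: [0.6142, -0.1678, 0.1855]
tool_rot: [-90.0, -0.0, -90.0]
force: [-1.1, -1.1, 0.7]
grip_width: 0.0211
```

Run:
```python
from fl import *
st()
```

```text
21.88 [ 0.6142 -0.1678  0.1855] [-90.    -0.   -90.01] F [-1.15 -1.14  0.73] T [-0.085  0.316 -0.039] w 0.0211
```

Request:
move_arm --pt "0.1 0.4 -0.2 0 0 0" --pt "0.2 0.8 -0.4 0 0 0" --pt "0.2 1.2 -0.6 0 0 0" --pt "0.2 1.6 -0.6 0 0 0" --pt "0.2 2.0 -0.6 0 0 0" --pt "0.2 2.4 -0.6 0 0 0" --pt "0.2 2.8 -0.6 0 0 0" --pt "0.2 3.2 -0.6 0 0 0"

```text
time_s: 22.55
tool_pos: [0.6138, -0.168, 0.1824]
tool_rot: [-90.0, -0.0, -90.0]
force: [0.1, 0.0, 0.4]
grip_width: 0.0212
```

Run:
```python
from fl import *
st()
```

```text
22.55 [ 0.6138 -0.168   0.1824] [-89.97  -0.   -90.01] F [0.13 0.04 0.37] T [ 0.061 -0.12  -0.038] w 0.0212
```

Request:
move_arm --pt "0 0.4 0 0 0 0" --pt "0 0.8 0 0 0 0" --pt "0 1.2 0 0 0 0" --pt "0 1.6 0 0 0 0" --pt "0 2.0 0 0 0 0" --pt "0 2.4 0 0 0 0" --pt "0 2.8 0 0 0 0" --pt "0 3.2 0 0 0 0"

```text
time_s: 23.22
tool_pos: [0.6138, -0.168, 0.1791]
tool_rot: [-90.0, -0.0, -90.0]
force: [0.5, 0.4, -0.0]
grip_width: 0.0212
```

Request:
move_arm --pt "0 0.4 0 0 0 0" --pt "0 0.8 0 0 0 0" --pt "0 1.2 0 0 0 0" --pt "0 1.6 0 0 0 0" --pt "0 2.0 0 0 0 0" --pt "0 2.4 0 0 0 0" --pt "0 2.8 0 0 0 0" --pt "0 3.2 0 0 0 0"

```text
time_s: 23.88
tool_pos: [0.6135, -0.1681, 0.1758]
tool_rot: [-90.0, -0.0, -90.0]
force: [0.5, 0.2, -1.0]
grip_width: 0.0214
```

Run:
```python
from fl import *
st()
```

```text
23.88 [ 0.6135 -0.1681  0.1758] [-9.002e+01 -1.000e-02 -9.002e+01] F [ 0.46  0.23 -0.98] T [ 0.084 -0.32  -0.004] w 0.0214
```

Request:
move_arm --pt "0 0.4 0.1 0 0 0" --pt "0 0.8 0.2 0 0 0" --pt "0 1.2 0.2 0 0 0" --pt "0 1.6 0.2 0 0 0" --pt "0 2.0 0.2 0 0 0" --pt "0 2.4 0.2 0 0 0" --pt "0 2.8 0.2 0 0 0" --pt "0 3.2 0.2 0 0 0"

```text
time_s: 24.55
tool_pos: [0.6136, -0.1682, 0.1725]
tool_rot: [-90.0, -0.0, -90.0]
force: [1.2, -0.1, -1.8]
grip_width: 0.0212
```

Request:
move_arm --pt "0 0.4 0 0 0 0" --pt "0 0.8 0 0 0 0" --pt "0 1.2 0 0 0 0" --pt "0 1.6 0 0 0 0" --pt "0 2.0 0 0 0 0" --pt "0 2.4 0 0 0 0" --pt "0 2.8 0 0 0 0" --pt "0 3.2 0 0 0 0"

```text
time_s: 25.22
tool_pos: [0.6138, -0.1681, 0.1695]
tool_rot: [-90.0, -0.0, -90.0]
force: [0.7, -0.2, -2.3]
grip_width: 0.0213
```

Run:
```python
from fl import *
st()
for n,u,v in(("side",360,215),("scene",254,245)):
    p,d=read_camera(n);cv2.imwrite(f"pics/{n}12.png",cv2.resize(p[v-60:v+60,u-70:u+70,::-1],None,fx=5,fy=5,interpolation=cv2.INTER_CUBIC))
st()
```

```text
25.22 [ 0.6138 -0.1681  0.1695] [-9.000e+01 -1.000e-02 -9.002e+01] F [ 0.71 -0.25 -2.32] T [-0.006 -0.156  0.02 ] w 0.0213
25.32 [ 0.6138 -0.1681  0.1694] [-90.01  -0.   -90.02] F [-0.15 -0.01 -3.29] T [-0.031 -0.069  0.008] w 0.0211
```

View pics/side12.png

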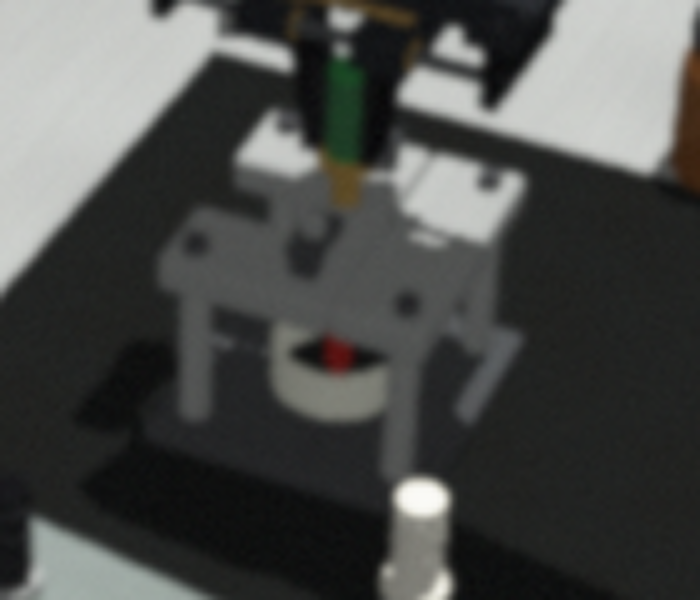

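View pics/scene12.png

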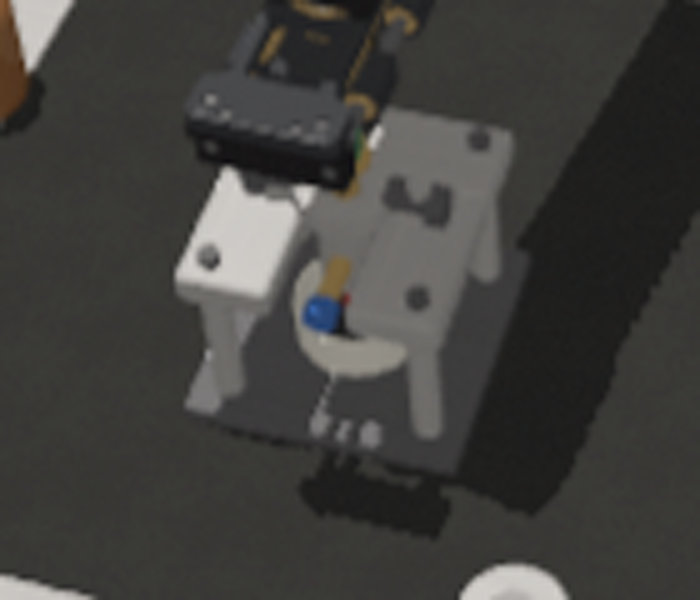

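Request:
move_arm --pt "0 0.6 0 0 0 0" --pt "0 1.2 0 0 0 0" --pt "0 1.8 0 0 0 0" --pt "0 2.4 0 0 0 0" --pt "0 2.4 0 0 0 0"

```text
time_s: 25.73
tool_pos: [0.6137, -0.168, 0.1669]
tool_rot: [-90.0, 0.0, -90.0]
force: [0.6, 0.6, -2.1]
grip_width: 0.0211
```

Run:
```python
from fl import *
st()
p,d=read_camera("side")
c=p[195:250,330:385,::-1];cv2.imwrite("pics/side13.png",cv2.resize(c,None,fx=10,fy=10,interpolation=cv2.INTER_CUBIC))
m=(p[...,0]>90)&(p[...,1]<60)&(p[...,2]<60);m[:, :330]=0;m[:,400:]=0;m[:195]=0;m[260:]=0
v,u=np.where(m);print(u.min(),u.max(),v.min(),v.max(),len(u))
for uu,vv in((u.mean(),v.min()),(u.mean(),v.max())):
    o,r=ray("side",uu,vv);n=r[:2]; k=((np.array([.6140,-.1695])-o[:2])@n)/(n@n);print(o+k*r, d[int(vv),int(uu)])
st()
```

```text
25.73 [ 0.6137 -0.168   0.1669] [-90.02   0.   -90.02] F [ 0.57  0.56 -2.15] T [-0.01  -0.09   0.024] w 0.0211Traceback (most recent call last):
  File "<stdin>", line 6, in <module>
    return umr_minimum(a, axis, None, out, keepdims, initial, where)
ValueError: zero-size array to reduction operation minimum which has no identity
```

View pics/side13.png

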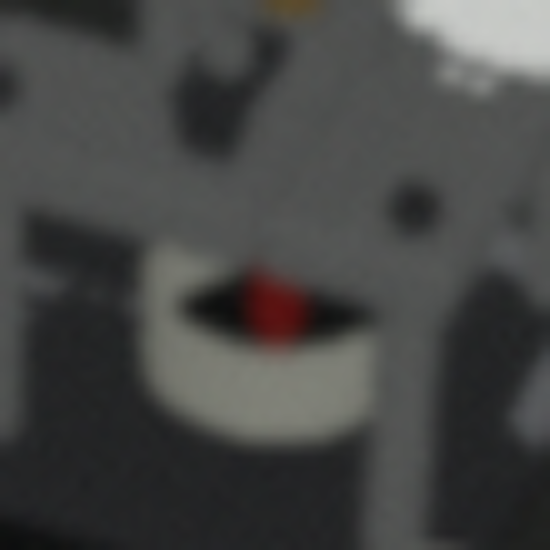

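Request:
move_arm --pt "0 -1 0 0 0 0" --pt "0 -2.5 0 0 0 0" --pt "0 -4.5 0 0 0 0" --pt "0 -7 0 0 0 0" --pt "0 -10 0 0 0 0" --pt "0 -13 0 0 0 0" --pt "0 -16 0 0 0 0" --pt "0 -19 0 0 0 0" --pt "0 -22 0 0 0 0"

```text
time_s: 26.53
tool_pos: [0.6139, -0.1681, 0.1896]
tool_rot: [-90.0, -0.0, -90.0]
force: [0.1, 0.4, -2.6]
grip_width: 0.021
```

Run:
```python
from fl import *
st()
```

```text
26.53 [ 0.6139 -0.1681  0.1896] [-8.999e+01 -1.000e-02 -9.002e+01] F [ 0.13  0.44 -2.61] T [-0.047 -0.086  0.024] w 0.021
```

Request:
move_arm --pt "0 -3 0 0 0 0" --pt "0 -7 0 0 0 0" --pt "0 -12 0 0 0 0" --pt "0 -19 0 0 0 0" --pt "0 -27 0 0 0 0" --pt "0 -36 0 0 0 0" --pt "0 -46 0 0 0 0" --pt "0 -56 0 0 0 0" --pt "0 -66 0 0 0 0" --pt "0 -76 0 0 0 0" --pt "0 -85 0 0 0 0" --pt "0 -88 0 0 0 0" --pt "0 -88 0 0 0 0"

```text
time_s: 27.62
tool_pos: [0.6144, -0.1681, 0.2785]
tool_rot: [-89.9, -0.0, -90.0]
force: [-1.1, -0.1, -2.6]
grip_width: 0.021
```

Run:
```python
from fl import *
st()
for n,u,v in(("side",357,222),("scene",254,245)):
    p,d=read_camera(n);cv2.imwrite(f"pics/{n}14.png",cv2.resize(p[v-50:v+40,u-55:u+55,::-1],None,fx=6,fy=6,interpolation=cv2.INTER_CUBIC))
i=camera_info("wrist");p,d=read_camera("wrist");np.savez("w14.npz",**i,d=d,p=p)
c=p[150:310,230:410,::-1];cv2.imwrite("pics/w14c.png",cv2.resize(c,None,fx=4,fy=3.7,interpolation=cv2.INTER_CUBIC))
st();print(delta([.541,.1412,.283]))
```

```text
27.62 [ 0.6144 -0.1681  0.2785] [-8.989e+01 -4.000e-02 -9.002e+01] F [-1.11 -0.13 -2.56] T [-0.015 -0.082 -0.015] w 0.021
27.77 [ 0.6135 -0.1681  0.2764] [-9.007e+01  1.000e-02 -9.002e+01] F [-0.91 -0.34 -3.49] T [-0.02  -0.066  0.02 ] w 0.0215
[-3.092e+02 -6.400e+00 -7.260e+01  1.000e-01 -0.000e+00 -0.000e+00]
```

View pics/side14.png

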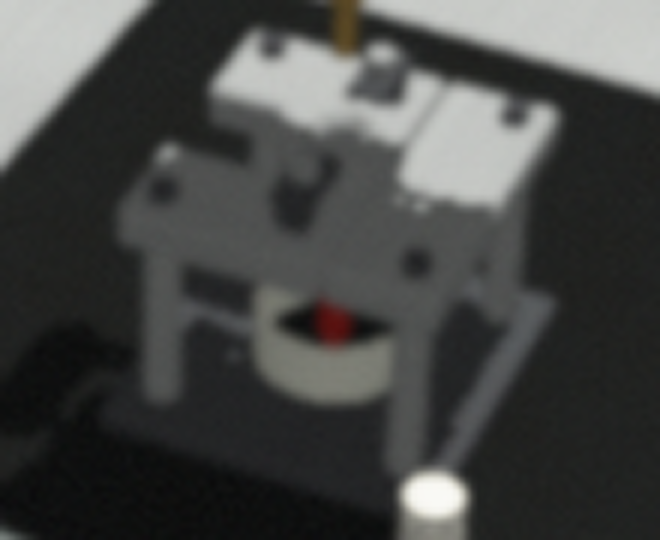

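View pics/w14c.png

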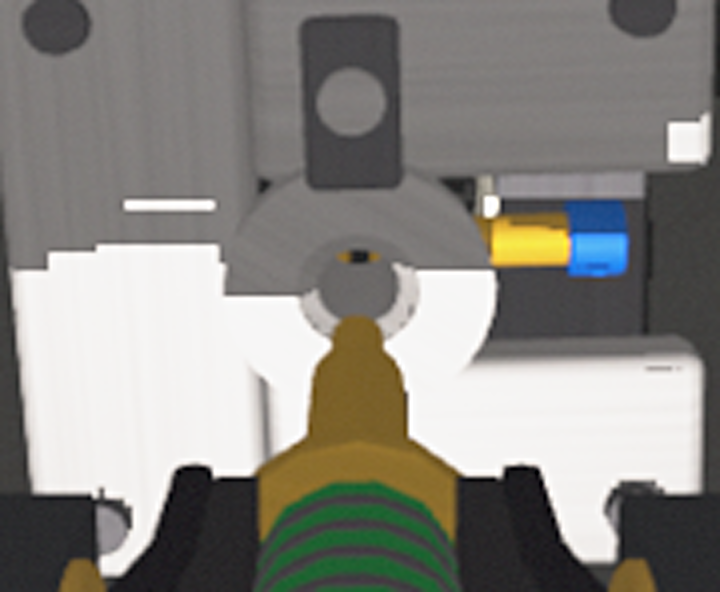

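Request:
move_arm --pt "-10 -4 0 0.1 0 0" --pt "-35 -6 -5 0.1 0 0" --pt "-70 -6 -14 0.1 0 0" --pt "-105 -6 -23 0.1 0 0" --pt "-140 -6 -32 0.1 0 0" --pt "-175 -6 -41 0.1 0 0" --pt "-210 -6 -50 0.1 0 0" --pt "-240 -6 -57 0.1 0 0" --pt "-270 -6 -64 0.1 0 0" --pt "-292 -6 -69 0.1 0 0" --pt "-305 -6 -72 0.1 0 0" --pt "-309 -6 -72.6 0.1 0 0" --pt "-309 -6 -72.6 0.1 0 0" --pt "-309 -6 -72.6 0.1 0 0" --pt "-309 -6 -72.6 0.1 0 0" --pt "-309 -6 -72.6 0.1 0 0"

```text
time_s: 29.1
tool_pos: [0.5418, 0.1392, 0.2829]
tool_rot: [-89.9, -0.0, -90.2]
force: [-0.3, 0.4, -2.8]
grip_width: 0.0211
```

Run:
```python
from fl import *
i=camera_info("wrist");p,d=read_camera("wrist");np.savez("w15.npz",**i,d=d,p=p)
c=p[190:310,250:390,::-1];cv2.imwrite("pics/w15c.png",cv2.resize(c,None,fx=5,fy=5,interpolation=cv2.INTER_CUBIC))
st();print(delta([.541,.1412,.226]))
```

```text
29.15 [0.5417 0.1395 0.2829] [-8.992e+01 -2.000e-02 -9.016e+01] F [-0.1   0.77 -2.01] T [-0.013 -0.139  0.01 ] w 0.0213
[-1.8 56.9 -0.8 -0.1 -0.2  0. ]
```

View pics/w15c.png

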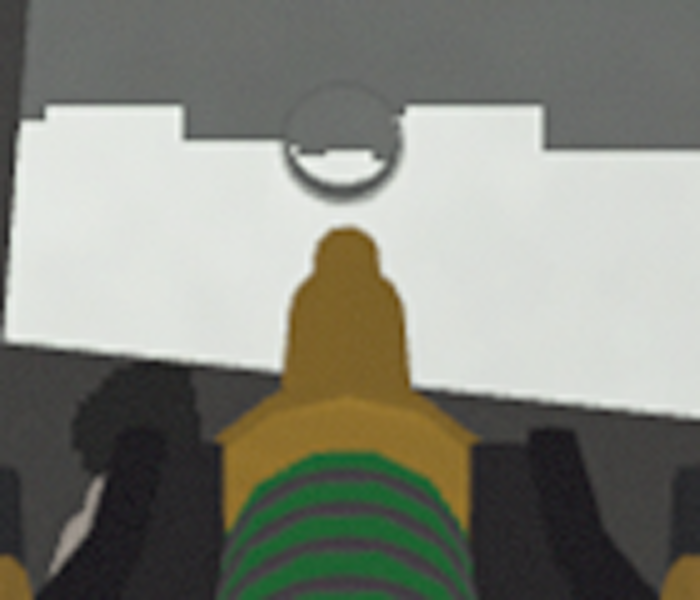

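Request:
move_arm --pt "-0.8 8 -0.5 -0.1 -0.1 0" --pt "-0.8 22 -0.5 -0.1 -0.1 0" --pt "-0.8 38 -0.5 -0.1 -0.1 0" --pt "-0.8 48 -0.5 -0.1 -0.1 0" --pt "-0.8 52 -0.5 -0.1 -0.1 0" --pt "-0.8 52 -0.5 -0.1 -0.1 0" --pt "-0.8 52 -0.5 -0.1 -0.1 0" --pt "-0.8 52 -0.5 -0.1 -0.1 0"

```text
time_s: 29.82
tool_pos: [0.5414, 0.1419, 0.232]
tool_rot: [-89.9, 0.0, -89.9]
force: [0.5, -0.1, -2.1]
grip_width: 0.021
```

Run:
```python
from fl import *
i=camera_info("wrist");p,d=read_camera("wrist");np.savez("w16.npz",**i,d=d,p=p)
c=p[190:310,250:390,::-1];cv2.imwrite("pics/w16c.png",cv2.resize(c,None,fx=5,fy=5,interpolation=cv2.INTER_CUBIC))
st();print(delta([.541,.1412,.133]))
P,R=pose()
e=atz("wrist",250+347/5-.4,190+225/5-.4,P[2]-.111,i);print("tip",e+R@[.0045,0,0])
```

```text
29.87 [0.5414 0.142  0.232 ] [-8.991e+01  2.000e-02 -8.992e+01] F [-0.58  0.21 -1.78] T [ 0.008 -0.104  0.045] w 0.0211
[ 0.8 99.  -0.6 -0.1  0.1 -0. ]
tip [0.54288365 0.13981494 0.1210382 ]
```

View pics/w16c.png

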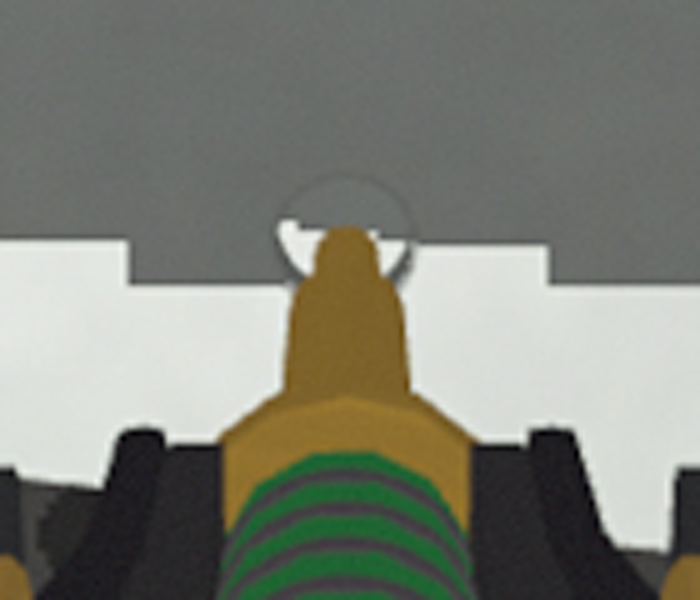

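Request:
move_arm --pt "0.6 4 -0.5 -0.1 0.1 0" --pt "0.6 10 -0.5 -0.1 0.1 0" --pt "0.6 16 -0.5 -0.1 0.1 0" --pt "0.6 22 -0.5 -0.1 0.1 0" --pt "0.6 28 -0.5 -0.1 0.1 0" --pt "0.6 34 -0.5 -0.1 0.1 0" --pt "0.6 40 -0.5 -0.1 0.1 0" --pt "0.6 43 -0.5 -0.1 0.1 0"

```text
time_s: 30.53
tool_pos: [0.5399, 0.141, 0.1869]
tool_rot: [-90.2, -0.0, -90.0]
force: [0.7, 0.0, -2.4]
grip_width: 0.0213
```

Run:
```python
from fl import *
st();print(delta([.541,.1412,.133]))
```

```text
30.53 [0.5399 0.141  0.1869] [-9.018e+01 -1.000e-02 -9.001e+01] F [ 0.67  0.   -2.39] T [-0.04  -0.074  0.016] w 0.0213
[-0.2 53.9  1.3  0.2 -0.   0. ]
```

Request:
move_arm --pt "0 4 0.4 0 0 0" --pt "0 10 0.4 0 0 0" --pt "0 16 0.4 0 0 0" --pt "0 22 0.4 0 0 0" --pt "0 28 0.4 0 0 0" --pt "0 34 0.4 0 0 0" --pt "0 40 0.4 0 0 0" --pt "0 44 0.2 0 0 0" --pt "0 46 0 0 0 0" --pt "0 46 0 0 0 0" --pt "0 46 0 0 0 0"

```text
time_s: 31.45
tool_pos: [0.5404, 0.1412, 0.1422]
tool_rot: [-90.1, -0.0, -90.0]
force: [0.5, -0.4, -3.2]
grip_width: 0.0213
```

Run:
```python
from fl import *
st();print(delta([.541,.1412,.133]))
```

```text
31.45 [0.5404 0.1412 0.1422] [-90.09  -0.   -90.01] F [ 0.51 -0.39 -3.19] T [-0.005 -0.172  0.018] w 0.0213
[-0.   9.2  0.6  0.1 -0.   0. ]
```

Request:
move_arm --pt "0 2 0.3 0 0 0" --pt "0 4 0.3 0 0 0" --pt "0 6 0.3 0 0 0" --pt "0 7 0.3 0 0 0" --pt "0 8 0.3 0 0 0" --pt "0 8.5 0.3 0 0 0" --pt "0 8.8 0.3 0 0 0" --pt "0 8.8 0.3 0 0 0"

```text
time_s: 32.12
tool_pos: [0.5406, 0.1412, 0.1332]
tool_rot: [-90.1, -0.0, -90.0]
force: [0.8, -0.4, -2.5]
grip_width: 0.0211
```

Request:
move_arm --pt "0 0.2 0 0 0 0" --pt "0 0.4 0 0 0 0" --pt "0 0.5 0 0 0 0" --pt "0 0.5 0 0 0 0"

```text
time_s: 32.45
tool_pos: [0.5407, 0.1412, 0.1331]
tool_rot: [-90.1, -0.0, -90.0]
force: [0.0, -0.5, -0.6]
grip_width: 0.0213
```

Request:
move_arm --pt "0 0 0 0 0 0" --pt "0 0 0 0 0 0" --newtons 10

```text
time_s: 32.62
tool_pos: [0.5407, 0.1412, 0.133]
tool_rot: [-90.1, -0.0, -90.0]
force: [-1.1, -0.5, -0.2]
grip_width: 0.0217
```

Request:
move_arm --pt "0 0 0 0 0 0" --pt "0 0 0 0 0 0" --pt "0 0 0 0 0 0" --pt "0 0 0 0 0 0" --pt "0 0 0 0 0 0" --pt "0 0 0 0 0 0" --claw 50

```text
time_s: 33.12
tool_pos: [0.5406, 0.1412, 0.1329]
tool_rot: [-90.1, -0.0, -90.0]
force: [-0.1, -0.0, -0.9]
grip_width: 0.0478
```

Request:
move_arm --pt "0 -4 0 0 0 0" --pt "0 -12 0 0 0 0" --pt "0 -25 0 0 0 0" --pt "0 -45 0 0 0 0" --pt "0 -70 0 0 0 0" --pt "0 -100 0 0 0 0" --pt "0 -130 0 0 0 0" --pt "0 -160 0 0 0 0" --pt "0 -185 0 0 0 0" --pt "0 -200 0 0 0 0" --pt "0 -200 0 0 0 0"

```text
time_s: 34.03
tool_pos: [0.5425, 0.1422, 0.3383]
tool_rot: [-89.6, 0.1, -90.0]
force: [0.1, -0.4, -0.3]
grip_width: 0.0502
```

Run:
```python
from fl import *
st()
for n in("side","scene","wrist"):
    i=camera_info(n);p,d=read_camera(n);cv2.imwrite(f"pics/{n}20.png",p[:,:,::-1]);np.savez(f"{n}20.npz",**i,d=d,p=p)
st()
topfit("wrist20.npz",(.5425,.1400),.155,.18,.011,.02)
```

```text
34.03 [0.5425 0.1422 0.3383] [-8.963e+01  7.000e-02 -9.000e+01] F [ 0.13 -0.36 -0.33] T [ 0.024 -0.1   -0.022] w 0.0502
34.18 [0.5406 0.1411 0.3327] [-9.011e+01 -2.000e-02 -9.001e+01] F [-0.68 -1.4  -0.43] T [-0.026 -0.041 -0.007] w 0.0497
wrist20.npz z 0.1681214261433314 [0.54149732 0.14104348 0.01112142] res 0.0009128559662435667 79
```

View pics/side20.png

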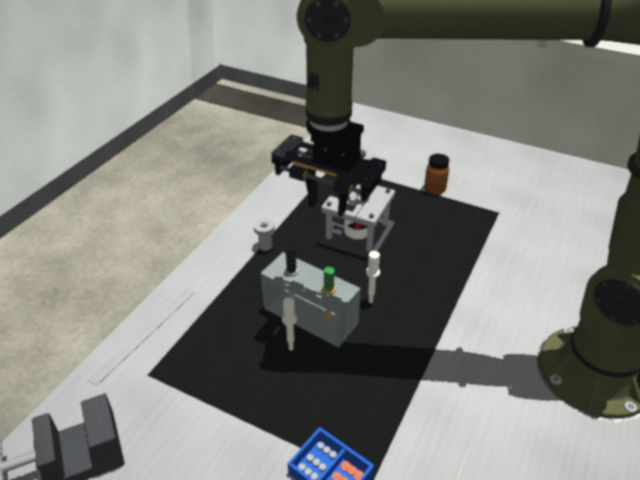

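View pics/wrist20.png

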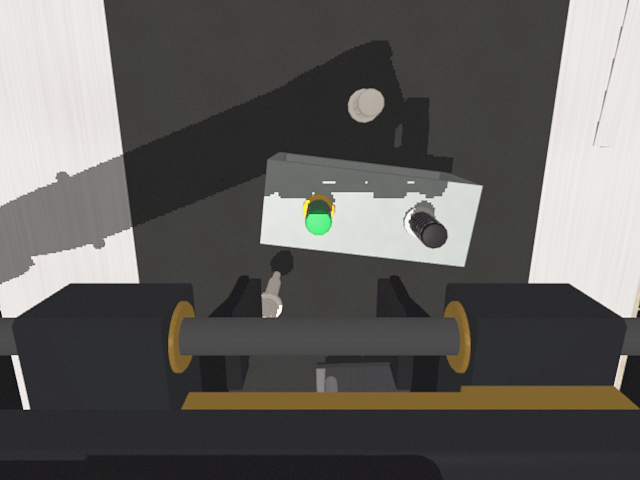

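View pics/scene20.png

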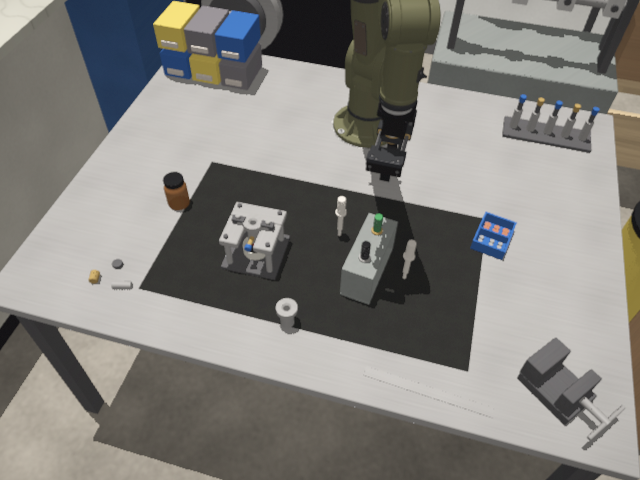

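Run:
```python
from fl import *
st();print(job.sign_off())
```

```text
34.18 [0.5406 0.1411 0.3327] [-9.011e+01 -2.000e-02 -9.001e+01] F [-0.68 -1.4  -0.43] T [-0.026 -0.041 -0.007] w 0.0497
the job is handed in; nothing more can be done
None
```

The plug is out and in the catch cup, the slim drift is back in its own hole in the rack, and the job was handed in at 34.2 s.

- **Pressing:** I lowered the drift down the sleeve and felt for contact. I then pressed steadily at about 9 to 14 N, going by the wrist force minus the drift's weight. The plug crept past the shoulder, slid and dropped. Sideways force peaked at about 4 N just after the creep ended; I re-centred the drift and it dropped to about 1 N.
- **Last checks:** After I withdrew the drift, the wrist camera looking down the bore showed only the brass segments, with no red. The side camera showed the red plug inside the cup. The drift's handle top read 168 mm, as it did before I lifted it.
- **Left alone:** The thick drift, spare sleeve, oil jar and washer tray look unmoved in the final pictures. I compared these by eye only. The gripper was open and clear, about 15 cm above the rack.
- **Disagreement:** The wrist camera's positions were about 1.3 mm off in x from the arm's reported position. I aligned the drift to the sleeve and the hole by their offset in the same picture instead.
- **Not measured:** Only the part of the plug in the cup that shows in the side view was seen, so I did not measure how it lies.

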